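# Prop the inspection light box lid at its working angle

### The arm

A 6-joint arm with a two-finger parallel gripper is mounted at the origin on a cart in front of the work surface, level with it; the furniture and walls round the work are solid. World frame = base frame: x ahead of the robot, y to its left, z up, the work surface at z = 0. Lengths are in m, angles in degrees, forces in N, time in s.
With the tool pointing down it reaches from about 0.4 to 0.825 m from the base axis. Payload 7 kg.
Tool frame: the origin (TCP) lies between the finger pads; the fingertips stand 19 mm ahead of it and the grasp point (between the pads) is the TCP; x points along the fingers, y is the direction in which the jaws open and shut, and the axes are right-handed (so a half turn about x gives the same grasp; the last joint's range is limited). The gripper opens to 88 mm and grips with 3 to 60 N. Pads are 19 mm wide; open, the fingers measure 130 mm over their backs; the gripper's body (78 mm by 193 mm) begins 47 mm behind the grasp point.
Start: joints at [-57.347, 20.546, 0.682, 0, -70.136, -16.507], TCP at [0.188, -0.648, 0.246] pointing down, gripper open.
Joint ranges: [-176.03, 176.03], [-82.01, 121.73], [-58.28, 71.71], [-173.87, 95.51], [-174.79, -0.11], [-173.66, 173.66]. Speed limits (degrees/s): [136.94, 136.94, 172.46, 180, 180, 180].

### API

Orientations are given as [roll, pitch, yaw] about the fixed x, y, z axes, in that order (R = Rz(yaw) Ry(pitch) Rx(roll)).
In Python, from plant import * gives the robot as it stands.
- The arm moves only by the tool step_arm, never from a script. Its argument "steps" is a list of rows, each a list of 2 entries, a list of its own where there are three numbers: the shift along the tool's x, y, z in units of 0.02 m (1.0 is 0.02 m), then the turn about the tool's x in units of 6 degrees (1.0 is 6 degrees). A call has 1 to 20 rows; each row shifts and turns the commanded pose from where the row before left it, along the tool's axes as they then stand; what a row does not reach is not made up. A row lasts 1/12 s, in which the tool goes at most 41.7 mm and 7.16 degrees, less where a joint would pass 70% of its speed; a pose out of reach is approached as far as the arm can. A call with a number of a shift or a turn outside -1 to 1 is refused whole. A call with a gripper value outside its range is refused whole. "fingers" is the closure, from 0 (fully open) to 1 (shut), set as the call begins (left out, the last holds). The fingers move at their own pace and stop on an object; "grip_force" is the grip in N (left out, the last holds). Time passes only in rows, so rows that do not move let the fingers close. It gives the time, the measured TCP pose, the force and the opening at its end, in the units of the state.
- get_state(): the state, without advancing time (a new reading comes with each control period).
- capture(name): name is "scene" or "top" or "wrist"; returns the picture (384x512x3 uint8, blue, green, red); there is no depth.
- camera_model(name): a dict with "intrinsics" (3x3 intrinsics, pixels), "rvec" (rotation vector, rad) and "tvec" (3), from world to camera coordinates, as OpenCV has them. Camera axes: x right, y down, z forward; pixel columns grow to the right and rows downward; lengths in m; the calibration is good to about 2 mm. A picture is of the moment at which its call begins: read the wrist's pose just before it. camera_model takes no time and is no camera call; for the wrist camera it gives the pose at the moment of the call.
- close_job(): hands the job in, once; it reports no verdict.
The state is a dict: "time_s": time; "joints": joint angles; "qd": joint speeds; "joint_torque": joint torques, N m; "tcp_pos": TCP position; "eef_rot": TCP orientation; "contact_force": force on the tool from outside, world axes, zero at the start; "moment": the same for the moment, N m; "gripper_width": finger opening in m.
Only numpy, scipy, OpenCV 4.12 (cv2) and the standard library are available. Lean on these libraries where they do the work, as an engineer would, in place of code of your own. Each camera call takes 0.05 s, during which the arm holds its last target.

### The job

Set the lid of the inspection light box at its working angle, so that its lamp shines down on the circuit board inside. Lift the lid by its bar handle, swing it past vertical, lay it back gently on its rear stop and let go; swing the ball-ended prop rod from its cradle fully upright against its stop; then take the lid again and lower it gently until the ball sits in the holding hole under the lid and the prop carries it. Leave the spool, the parts tray and the side cutters where they are.

Things in the scene. Friction and masses are not known exactly. Their poses are not given: they have to be found in the camera images.
- light_box: Grey inspection light box fixed on the bench, 190 (x) x 244 (y) x 125 mm high; origin: centre of its underside; x points from its open front to the hinged rear, y to the left seen from the front. Front lip 55 mm high; the other walls (5 mm thick) reach 125 mm. A board (top 57 mm above the bench) lies inside. The prop's pivot is in its left (+y) part, the stowed ball in its right part.
- lid_hinge (a point): A point on the lid's hinge line at the box's rear rim, midway along it: x = +85, y = 0, z = 125 mm in the box's frame. The hinge line runs along the box's y. The axes of this point turn with the lid.
- lid_handle (a point): Centre of the lid's bar handle: a round black bar, 12 mm diameter, 116 mm long, parallel to the hinge, on two arms 50 mm either side of its centre; free gap of 37 mm between bar and lid edge. It is 215 mm from the hinge line, 2 mm above the plane of the lid's underside. With the lid shut it is in front of the box, 127 mm above the bench. A gripper may stay vertical while the bar turns in it.
- lid (a joint): Lid angle, rad: 0 shut and level, grows as the front edge rises; 1.57 upright; 1.85 leaning back on its rear stop, where its weight holds it; let go below about 1.65 it falls shut. It swings freely. Plate 172 mm long from the hinge, 246 wide, 4 thick; lid about 0.4 kg. With the ball seated in the holding hole it rests at 1.007.
- holding_hole (a point): Centre of the seated ball in the holding hole: a round hole 31 mm wide and 10 mm deep, edge chamfered 3 mm, in a dark boss, 42 x 48 mm, on the lid's underside, 149.5 mm from the hinge line and 85 mm left (+y) of the lid's middle; the point is 12 mm below the lid's underside. z is the lid's outward normal.
- prop_ball (a point): Centre of the black ball (24 mm diameter) on the free end of the prop rod (steel, 8 mm thick). Stowed: x = -5, y = -55, z = 105 mm in the box's frame, the rod lying level along the box's y towards its pivot, over a cradle 45 mm from the ball. 60 mm free to the right wall, 90 mm to the hinge line, 80 mm to the front lip. Upright: straight above the pivot, 245 mm above the bench.
- prop_pivot (a point): Pivot of the prop rod, 140 mm from the ball's centre: x = -5, y = +85, z = 105 mm in the box's frame. The rod swings in the box's y-z plane, sideways across the box.
- prop (a joint): Prop rod angle in rad: 0 lying in its cradle (may start up to 0.1), growing as the ball rises and goes left, 1.571 upright against its stop, directly below the path of the holding hole. Stiff pivot (under 1 N at the ball), so the rod stays where it is left. A pinched ball creeps in the grip as the rod turns; the ball can also be pushed.
- spool: Spool of solder, 60 mm diameter, 44 mm high, standing to the left of the box's rear. Leave alone. Origin at the centre of its underside.
- caps_tray: Blue parts tray 68 x 100 x 22 mm, to the right of the box's rear. Leave alone. Origin at the centre of its underside.
- cutter: Side cutters with blue grips, 46 x 118 x 12 mm, lying flat at the bench's front edge, front right of the box. Leave alone. Origin at the centre of its underside.
- lamp_bar (a point): Centre of the lamp bar under the lid: 25 to 62 mm from the hinge, 31 mm deep, 180 mm wide (y -100 to +80). With the lid leaning back it juts over the rear of the box and is in the way of a vertical gripper at the stowed ball: there the tool must lean towards the box's front by 25 to 45 degrees, and can come upright as the ball rises.

How it is judged:
By the outcome, as a careful person would: the job done as asked, in the order asked, and still so for the second after the job is handed in, with the robot touching nothing.
It also fails if it takes over 72 s, if anything falls off the work surface, if the arm or the gripper's body presses on something with over 40 N, if the wrist force passes 120 N, or if a joint passes its speed limit or range.

## Working session

There is one attempt and no reset: what is moved stays moved. The work goes in short steps, Python scripts to look and compute and a tool call to move; the robot and the scene stay as the last step left them, time stands still between calls to the robot, and variables do not carry over. Pictures are saved under pics/ and viewed, and the job is handed in when it is done.

Besides the shell and the picture viewer there is one more tool, called after "Call:" by a JSON object that holds its "op" and its "data", one argument or row to a line. step_arm: Moves the arm, as the interface text tells. Its arguments: {"type":"object","properties":{"steps":{"type":"array","items":{"type":"array"}},"fingers":{"type":"number"},"grip_force":{"type":"number"}},"required":["steps"]}

```bash
mkdir -p pics; ls; python3 - <<'E'
from plant import *
import cv2
print(get_state())
for n in ("scene","top","wrist"):
    m=camera_model(n);print(n,m)
    cv2.imwrite(f"pics/a_{n}.png",capture(n))
E
```

```text
pics
{'time_s': 0.0, 'joints': array([-5.73458852e+01,  2.05917796e+01,  6.35802890e-01, -1.88146568e-02,
       -7.01336897e+01, -1.65077691e+01]), 'qd': array([-0.10045178,  0.04856882, -0.11109895, -0.05160178,  0.02659055,
        0.0357605 ]), 'joint_torque': array([ 4.58949144e-04, -5.82722461e+01,  2.93038148e+01,  6.99711040e+00,
        6.67886066e-03, -1.31242296e-04]), 'tcp_pos': array([ 0.18758228, -0.64796999,  0.24463827]), 'eef_rot': array([ 95.35061153,  89.90860533, 111.49054963]), 'contact_force': array([-0.91234103,  0.13102231, -0.09684231]), 'moment': array([-0.01368283,  0.01573943,  0.04698151]), 'gripper_width': 0.08776353159499072}
scene {'intrinsics': array([[458.53869226,   0.        , 254.80490895],
       [  0.        , 458.53869226, 182.79345723],
       [  0.        ,   0.        ,   1.        ]]), 'rvec': array([ 0.82675453, -2.55906302,  1.05872542]), 'tvec': array([0.49343715, 0.24656795, 1.00067316])}
top {'intrinsics': array([[382.53175029,   0.        , 254.81035649],
       [  0.        , 382.53175029, 194.15767221],
       [  0.        ,   0.        ,   1.        ]]), 'rvec': array([ 2.20052653, -2.13577088,  0.12951407]), 'tvec': array([0.09619206, 0.55547742, 0.92232272])}
wrist {'intrinsics': array([[276.18921094,   0.        , 257.02323185],
       [  0.        , 276.18921094, 191.80791171],
       [  0.        ,   0.        ,   1.        ]]), 'rvec': array([-1.78305115, -2.3708002 , -0.31691466]), 'tvec': array([ 0.67355908, -0.03227733,  0.38971222])}
```

View pics/a_scene.png

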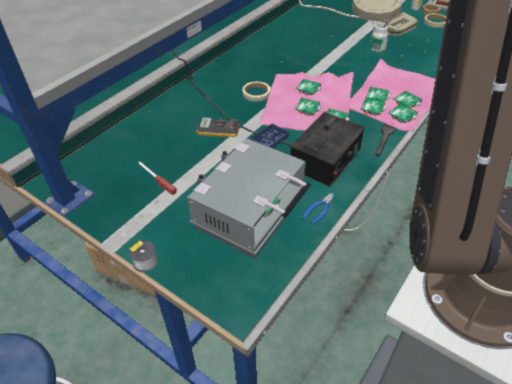

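View pics/a_top.png

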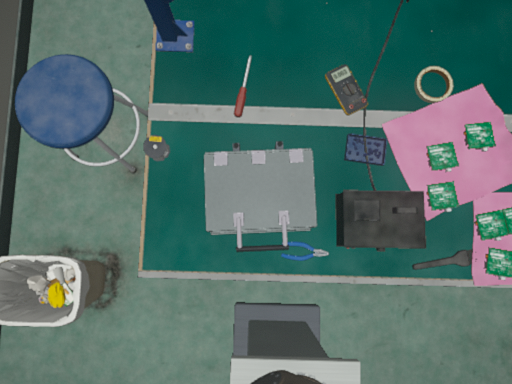

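View pics/a_wrist.png

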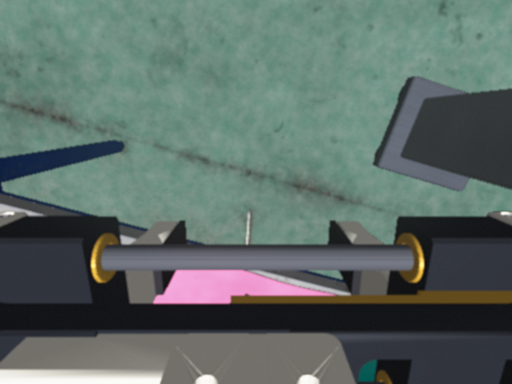

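The top view shows the box with its lid plate at about (205-315, 150-233), the black bar handle at about (238-287, 248), the cutters at (300,252) and the spool at (156,148). A black case stands to the right of the box. Next I measure the box pose.

```bash
cat > h.py <<'E'
import numpy as np, cv2
def cam(m): 
    R=cv2.Rodrigues(m["rvec"])[0]; return m["intrinsics"],R,np.asarray(m["tvec"]).ravel()
def ray(m,uv):
    K,R,t=cam(m); d=R.T@np.linalg.inv(K)@np.array([uv[0],uv[1],1.]); return -R.T@t,d/np.linalg.norm(d)
def onz(m,uv,z):
    c,d=ray(m,uv); return c+d*(z-c[2])/d[2]
def proj(m,P):
    K,R,t=cam(m); return cv2.projectPoints(np.atleast_2d(P).astype(float),R,t,K,None)[0].reshape(-1,2)
E
python3 - <<'E'
from plant import *
from h import *
im=cv2.imread("pics/a_top.png")
c=im[140:265,195:335]; cv2.imwrite("pics/a_topz.png",cv2.resize(c,None,fx=5,fy=4.8,interpolation=cv2.INTER_CUBIC)) if 0 else cv2.imwrite("pics/a_topz.png",cv2.resize(c,None,fx=4.8,fy=4.8,interpolation=cv2.INTER_CUBIC))
im=cv2.imread("pics/a_scene.png")
c=im[130:255,180:340]; cv2.imwrite("pics/a_scz.png",cv2.resize(c,None,fx=4.8,fy=4.8,interpolation=cv2.INTER_CUBIC))
m=camera_model("top")
g=cv2.imread("pics/a_top.png")
# dark bar
roi=g[236:260,230:296].max(2); mask=(roi<45).astype(np.uint8)
n,l,s,ce=cv2.connectedComponentsWithStats(mask); i=1+s[1:,4].argmax()
ys,xs=np.where(l==i); r=cv2.minAreaRect(np.c_[xs+230,ys+236].astype(np.float32)); print(s[i],r)
b=cv2.boxPoints(r); print(b)
print("bar c",onz(m,r[0],.127)); 
for p in b: print(onz(m,p,.127))
# plate grey
hsv=cv2.cvtColor(g,cv2.COLOR_BGR2HSV)
mk=((hsv[...,1]<40)&(hsv[...,2]>70)).astype(np.uint8); mk[:146]=0; mk[236:]=0; mk[:,:195]=0;mk[:,325:]=0
n,l,s,ce=cv2.connectedComponentsWithStats(mk); i=1+s[1:,4].argmax(); ys,xs=np.where(l==i)
r=cv2.minAreaRect(np.c_[xs,ys].astype(np.float32)); print(r)
for p in cv2.boxPoints(r): print(p,onz(m,p,.129))
E
```

```text
Traceback (most recent call last):
ValueError: attempt to get argmax of an empty sequence
```

View pics/a_topz.png

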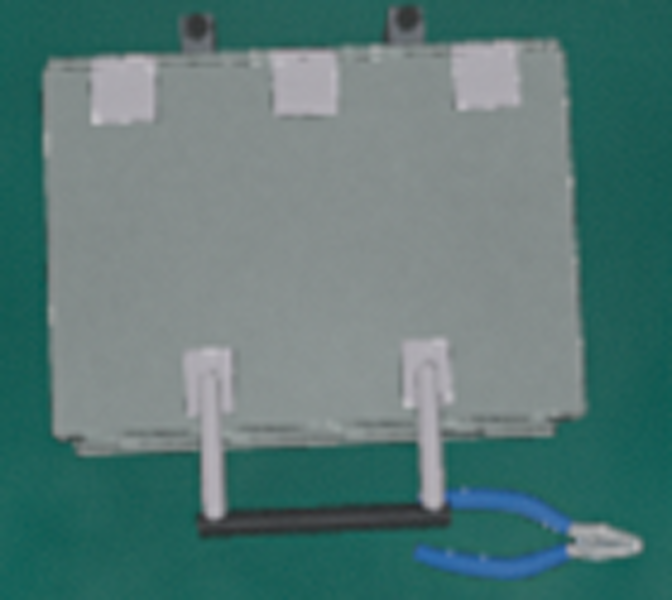

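View pics/a_scz.png

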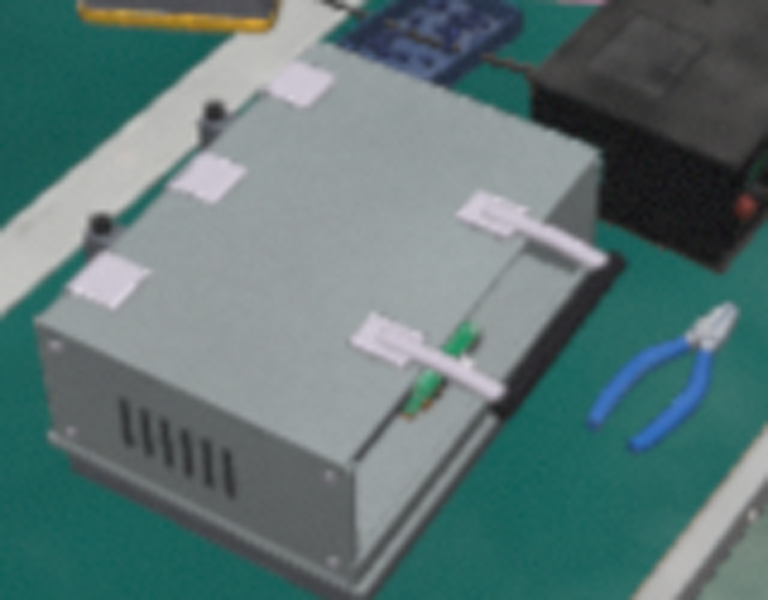

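The zoomed top view shows the bar ends at (198,526) and (450,516), and the plate corners at (45,62), (560,42), (583,415) and (55,438). I cast these onto planes at their heights.

```bash
python3 - <<'E'
from plant import *
from h import *
m=camera_model("top"); s=camera_model("scene")
f=lambda u,v:(u/4.8-0.4+195,v/4.8-0.4+140)
g=cv2.imread("pics/a_top.png")
roi=g[236:260,230:296]; mask=(roi.max(2)<62).astype(np.uint8)
n,l,st,ce=cv2.connectedComponentsWithStats(mask)
i=1+st[1:,4].argmax(); ys,xs=np.where(l==i); r=cv2.minAreaRect(np.c_[xs+230,ys+236].astype(np.float32)); print(st[i],r)
print("barc",onz(m,r[0],.129),"hand",onz(m,f(324,521),.129), onz(m,f(198,526),.129),onz(m,f(450,516),.129))
C=[onz(m,f(*p),.129) for p in [(45,62),(560,42),(583,415),(55,438)]]
for c in C: print(c)
yaw=[np.degrees(np.arctan2(*(a-b)[:2][::-1])) for a,b in [(C[0],C[3]),(C[1],C[2])]]
print(yaw, np.degrees(np.arctan2(*(C[0]-C[1])[:2][::-1]))-90)
# scene check of bar ends
fs=lambda u,v:(u/4.8-.4+180,v/4.8-.4+130)
for p in [(497,408),(618,258)]: print("sc",onz(s,fs(*p),.129))
b=r[0]
E
```

```text
[12  9 41  3 65] ((262.0, 245.99998474121094), (1.5987217426300049, 40.04798126220703), 87.70938873291016)
barc [0.42724728 0.09426332 0.129     ] hand [0.42259234 0.09391677 0.129     ] [0.4186581 0.1514474 0.129    ] [0.42653438 0.03627221 0.129     ]
[0.63230272 0.23076042 0.129     ]
[ 0.64955862 -0.01129586  0.129     ]
[ 0.47446578 -0.02419152  0.129     ]
[0.4567524  0.21844853 0.129     ]
[np.float64(4.01176052934605), np.float64(4.212252615856477)] 4.077650356391189
sc [0.42196603 0.15064385 0.129     ]
sc [0.42770579 0.03576992 0.129     ]
```

The scene view agrees with the top view to about 1 mm. The hinge is near (0.638, 0.109) with a yaw of 4.1°. The tool can only turn about its own axis, so it can't lean. I'll push the stowed ball with shut fingers from its right side, with the jaws along box y so the narrow side of the body faces the lamp. Next I work out the moves.

```bash
cat >> h.py <<'E'
from scipy.spatial.transform import Rotation as Ro
YAW=np.radians(4.1); H=np.array([.638,.109]); EX=np.array([np.cos(YAW),np.sin(YAW)]); EY=np.array([-EX[1],EX[0]])
O=H-.085*EX
def b2w(x,y,z): return np.r_[O+x*EX+y*EY,z]
def w2b(p): d=np.asarray(p)[:2]-O; return np.r_[d@EX,d@EY,p[2]]
def bar(th):
    d=np.array([-np.cos(th),np.sin(th)]);n=np.array([np.sin(th),np.cos(th)]);q=np.array([.085,.125])+.215*d+.002*n
    return b2w(q[0],0,q[1])
def rot(s): return Ro.from_euler('xyz',s['eef_rot'],degrees=True).as_matrix()
def tool(s,target): return rot(s).T@(np.asarray(target)-s['tcp_pos'])/.02
E
python3 - <<'E'
from plant import *
from h import *
s=get_state();R=rot(s);print(R.round(3),"heading y",np.degrees(np.arctan2(R[1,1],R[0,1])))
print(bar(0),O)
for t in ([.5,-.3,.25],[.4235,.0935,.2]): print(tool(s,t))
m=camera_model("top")
# case top left-front corners at few heights
for z in (.08,.1,.12): print(onz(m,(337,192),z),onz(m,(337,246),z))
E
```

```text
[[-0.    -0.278  0.961]
 [ 0.001  0.961  0.278]
 [-1.     0.001 -0.   ]] heading y 106.1437683840175
[0.42355023 0.09362805 0.127     ] [0.55321753 0.10292272]
[-0.24473089 12.3746824  19.84385186]
[ 2.27944643 32.33429816 21.64065944]
[ 0.5578714  -0.08116232  0.08      ] [ 0.43118776 -0.08186221  0.08      ]
[ 0.55539751 -0.07669326  0.1       ] [ 0.43153848 -0.07737755  0.1       ]
[ 0.55292361 -0.07222421  0.12      ] [ 0.4318892  -0.07289289  0.12      ]
```

Call:
{"op": "step_arm", "data": {
  "steps": [
    [[0,0,0],-1],
    [[0,0,0],-1],
    [[0,0,0],-1],
    [[0,0,0],-1],
    [[0,0,0],-1],
    [[0,0,0],-1],
    [[0,0,0],-1],
    [[0,0,0],-1],
    [[0,0,0],-1],
    [[0,0,0],-1],
    [[0,0,0],-1],
    [[0,0,0],-1],
    [[0,0,0],-1],
    [[0,-1,0.96],0],
    [[0,-1,0.96],0],
    [[0,-1,0.96],0],
    [[0,-1,0.96],0],
    [[0,-1,0.96],0],
    [[0,-1,0.96],0],
    [[0,-1,0.96],0]
  ],
  "fingers": 0.66,
  "grip_force": 20
}}

```text
time_s: 1.82
tcp_pos: [0.3182, -0.503, 0.2454]
eef_rot: [30.6, 90.0, 124.7]
contact_force: [1.6, 0.6, 0.4]
gripper_width: 0.0296
```

Call:
{"op": "step_arm", "data": {
  "steps": [
    [[0,-1,0.96],0],
    [[0,-1,0.96],0],
    [[0,-1,0.96],0],
    [[0,-1,0.96],0],
    [[0,-1,0.96],0],
    [[0,-1,0.96],0],
    [[0,-1,0.96],0],
    [[0,-1,0.96],0],
    [[0,-1,0.96],0],
    [[0,-0.8,0.8],0],
    [[0,0.1,1],0],
    [[0,0.1,1],0],
    [[0,0.1,1],0],
    [[0,0.1,1],0],
    [[0,0.1,1],0],
    [[0,0.1,1],0],
    [[0,0.1,1],0],
    [[0,0.1,1],0],
    [[0,0.1,1],0],
    [[0,0.1,1],0]
  ]
}}

```text
time_s: 3.48
tcp_pos: [0.4646, -0.1028, 0.2455]
eef_rot: [55.0, 90.0, 149.2]
contact_force: [0.7, 0.0, 0.3]
gripper_width: 0.0301
```

```bash
python3 - <<'E'
from plant import *
from h import *
s=get_state();R=rot(s);print(s['time_s'],s['tcp_pos'],s['joints'],s['gripper_width'],"heading y",np.degrees(np.arctan2(R[1,1],R[0,1])))
print(tool(s,bar(0)),w2b(s['tcp_pos']))
E
```

```text
3.4833 [ 0.46456175 -0.10278232  0.2454539 ] [ 1.12904793e+01  1.45190747e+00 -2.35150419e+01 -9.40318654e-03
 -6.50424771e+01 -7.14852819e+00] 0.030051337817738506 heading y -175.86201653734835
[5.92420209 1.33551858 9.94213144] [-0.10313627 -0.19883993  0.2454539 ]
```

Call:
{"op": "step_arm", "data": {
  "steps": [
    [[0,0.15,1],0],
    [[0,0.15,1],0],
    [[0,0.15,1],0],
    [[0,0.15,1],0],
    [[0,0.15,1],0],
    [[0,0.15,1],0],
    [[0.4,0.15,1],0],
    [[0.6,0.15,1],0],
    [[0.8,0.15,1],0],
    [[0.8,0,0.94],0],
    [[0,0,0],0],
    [[0,0,0],0]
  ]
}}

```text
time_s: 4.48
tcp_pos: [0.4231, 0.093, 0.1929]
eef_rot: [123.4, 89.9, -142.3]
contact_force: [-0.0, -0.5, 0.2]
gripper_width: 0.0298
```

```bash
python3 - <<'E'
from plant import *
from h import *
s=get_state();print(s['tcp_pos'],tool(s,bar(0)))
m=camera_model("wrist"); g=capture("wrist"); cv2.imwrite("pics/b_w.png",g)
print(proj(m,[bar(0),bar(0)+np.r_[EY*.058,0],bar(0)-np.r_[EY*.058,0]]))
g=capture("top"); cv2.imwrite("pics/b_t.png",cv2.resize(g[140:265,195:335],None,fx=4.8,fy=4.8))
E
```

```text
[0.42312478 0.09297513 0.19287194] [ 3.2935163  -0.02915869  0.03462402]
[[255.06589652 210.10167389]
 [255.03592493 275.70980006]
 [255.10037474 134.62847171]]
```

View pics/b_w.png

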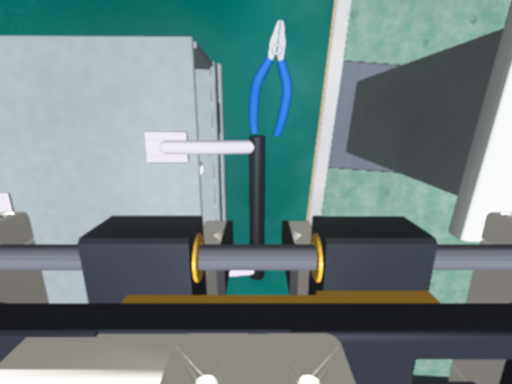

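The wrist view shows the bar between the fingers at u≈257 (predicted 255), spanning v 137-278 as predicted. I descend and grip.

Call:
{"op": "step_arm", "data": {
  "steps": [
    [[0.6,0,0],0],
    [[0.6,0,0],0],
    [[0.6,0,0],0],
    [[0.6,0,0],0],
    [[0.6,0,0],0],
    [[0.3,0,0],0],
    [[0,0,0],0],
    [[0,0,0],0]
  ]
}}

```text
time_s: 5.25
tcp_pos: [0.4241, 0.0923, 0.128]
eef_rot: [-105.9, 90.0, -11.8]
contact_force: [-0.3, 0.2, 0.5]
gripper_width: 0.0296
```

Call:
{"op": "step_arm", "data": {
  "steps": [
    [[0,0,0],0],
    [[0,0,0],0],
    [[0,0,0],0],
    [[0,0,0],0],
    [[0,0,0],0],
    [[0,0,0],0]
  ],
  "fingers": 1,
  "grip_force": 25
}}

```text
time_s: 5.75
tcp_pos: [0.4235, 0.0927, 0.128]
eef_rot: [25.9, 90.0, 120.0]
contact_force: [-3.4, 1.0, 5.8]
gripper_width: 0.0109
```

```bash
python3 - <<'E'
from plant import *
from h import *
s=get_state();print(s['tcp_pos'],tool(s,bar(0)),s['gripper_width'],s['contact_force'])
p0=bar(0)
for th in np.linspace(0,1.86,16)[1:]:
    p=bar(th); d=(rot(s).T@(p-p0))/.02; print(round(th,3),d.round(2)); p0=p
E
```

```text
[0.42348978 0.09274032 0.12798285] [ 0.04915159 -0.00623087  0.04404028] 0.010920106371351369 [-3.43383797  0.96842078  5.77556938]
0.124 [-1.33 -0.09  0.  ]
0.248 [-1.31 -0.26  0.  ]
0.372 [-1.26 -0.42 -0.  ]
0.496 [-1.2  -0.57 -0.  ]
0.62 [-1.12 -0.72 -0.  ]
0.744 [-1.03 -0.85 -0.  ]
0.868 [-0.91 -0.97 -0.  ]
0.992 [-0.79 -1.08 -0.  ]
1.116 [-0.65 -1.16 -0.  ]
1.24 [-0.5  -1.24 -0.  ]
1.364 [-0.34 -1.29 -0.  ]
1.488 [-0.18 -1.32 -0.  ]
1.612 [-0.02 -1.33 -0.  ]
1.736 [ 0.15 -1.32 -0.  ]
1.86 [ 0.31 -1.3  -0.  ]
```

Call:
{"op": "step_arm", "data": {
  "steps": [
    [[-0.33,-0.01,0],0],
    [[-0.5,-0.03,0],0],
    [[-0.5,-0.05,0],0],
    [[-0.65,-0.1,0],0],
    [[-0.66,-0.16,0],0],
    [[-0.63,-0.19,0],0],
    [[-0.63,-0.23,0],0],
    [[-0.61,-0.27,0],0],
    [[-0.59,-0.3,0],0],
    [[-0.57,-0.34,0],0],
    [[-0.55,-0.38,0],0],
    [[-0.53,-0.41,0],0],
    [[-0.5,-0.44,0],0]
  ]
}}

```text
time_s: 6.83
tcp_pos: [0.4784, 0.0965, 0.2733]
eef_rot: [88.5, 89.6, -177.4]
contact_force: [-18.4, 5.6, 13.8]
gripper_width: 0.0109
```

```bash
python3 - <<'E'
from plant import *
from h import *
s=get_state();b=w2b(s['tcp_pos']);print(s['time_s'],b,s['gripper_width'],s['contact_force'])
th=np.arctan2(b[2]-.125,.085-b[0]);print(th,np.hypot(b[2]-.125,.085-b[0]),rot(s).T@s['contact_force'])
p=bar(.744);print(tool(s,p))
E
```

```text
6.8333 [-0.07506864 -0.00108543  0.27327424] 0.01091155201154234 [-18.37256013   5.64762695  13.81921028]
0.7471659019473406 0.21819078573508988 [-13.69995593  18.00748332   6.9612485 ]
[ 0.05878962 -0.16210273  0.05415171]
```

Call:
{"op": "step_arm", "data": {
  "steps": [
    [[0,0,0],0],
    [[0,0,0],0]
  ]
}}

```text
time_s: 7.0
tcp_pos: [0.4791, 0.0965, 0.2739]
eef_rot: [88.2, 89.7, -177.7]
contact_force: [-19.5, 4.2, 14.1]
gripper_width: 0.011
```

```bash
python3 - <<'E'
from plant import *
from h import *
s=get_state();b=w2b(s['tcp_pos']);print(s['time_s'],b,s['gripper_width'],s['contact_force'],s['moment'])
th=np.arctan2(b[2]-.125,.085-b[0]);print(th,np.hypot(b[2]-.125,.085-b[0]))
p=bar(.744);print(tool(s,p))
E
```

```text
7.0 [-0.07440998 -0.00114606  0.27388013] 0.011036186418840965 [-19.4606387    4.22672267  14.07164556] [ 1.35403509  7.12325287 -0.01282232]
0.7512557924452955 0.21812114645388156
[ 0.08953828 -0.12920065  0.05721528]
```

Call:
{"op": "step_arm", "data": {
  "steps": [
    [[-0.06,0.07,0],0],
    [[-0.06,0.06,0],0],
    [[0,0,0],0],
    [[0,0,0],0]
  ],
  "grip_force": 15
}}

```text
time_s: 7.33
tcp_pos: [0.4795, 0.0967, 0.2749]
eef_rot: [-92.3, 90.0, 1.8]
contact_force: [3.3, 0.2, -5.9]
gripper_width: 0.0116
```

```bash
python3 - <<'E'
from plant import *
from h import *
s=get_state();b=w2b(s['tcp_pos']);print(s['time_s'],b,s['gripper_width'],s['contact_force'],s['moment'])
th=np.arctan2(b[2]-.125,.085-b[0]);print(th,np.hypot(b[2]-.125,.085-b[0]))
g=capture("scene"); cv2.imwrite("pics/c_s.png",cv2.resize(g[80:255,170:340],None,fx=3.4,fy=3.4))
E
```

```text
7.3333 [-0.07398791 -0.00097472  0.27489815] 0.011595447108818348 [ 3.29901622  0.22070235 -5.85787183] [-0.04224545 -1.05136828  0.03887258]
0.755979101607063 0.21850998140856956
```

View pics/c_s.png

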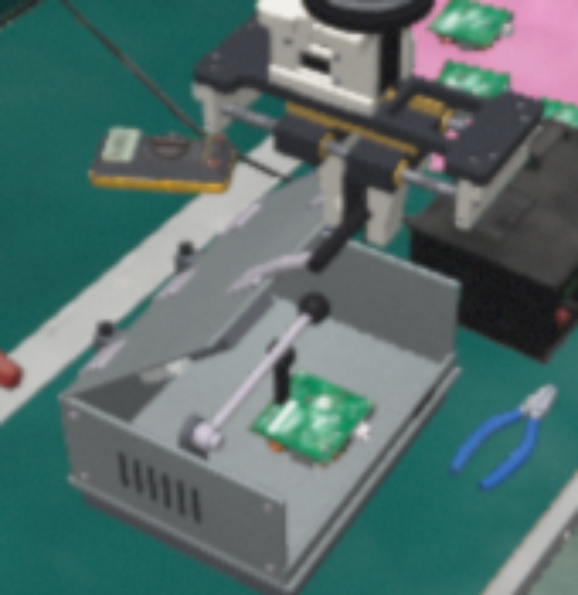

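The lid is up about 43°, the ball and rod are visible stowed, and the force is back to its weight. I carry on.

Call:
{"op": "step_arm", "data": {
  "steps": [
    [[-0.46,-0.48,0],0],
    [[-0.45,-0.49,0],0],
    [[-0.41,-0.53,0],0],
    [[-0.38,-0.55,0],0],
    [[-0.34,-0.57,0],0],
    [[-0.31,-0.59,0],0],
    [[0,0,0],0]
  ]
}}

```text
time_s: 7.97
tcp_pos: [0.5447, 0.1011, 0.3238]
eef_rot: [-130.7, 89.9, -36.6]
contact_force: [-4.2, -0.3, 7.9]
gripper_width: 0.0114
```

```bash
cat > q.py <<'E'
from plant import *
from h import *
s=get_state();b=w2b(s['tcp_pos']);print(s['time_s'],b,s['gripper_width'],s['contact_force'],s['moment'].round(2))
for h in ((.085,.125),(.0845,.129)): print(np.arctan2(b[2]-h[1],h[0]-b[0]),np.hypot(b[2]-h[1],h[0]-b[0]))
E
python3 q.py
```

```text
7.9667 [-0.00859912 -0.00120017  0.32380314] 0.011384833370973032 [-4.16373444 -0.26123524  7.91803327] [0.1  1.81 0.01]
1.1307696889978525 0.2197350258992385
1.1249732451909027 0.2159067099380421
```

Call:
{"op": "step_arm", "data": {
  "steps": [
    [[-0.32,-0.6,0],0],
    [[-0.27,-0.62,0],0],
    [[-0.2,-0.64,0],0],
    [[-0.17,-0.65,0],0],
    [[-0.12,-0.66,0],0],
    [[-0.07,-0.66,0],0],
    [[0,0,0],0]
  ]
}}

```text
time_s: 8.55
tcp_pos: [0.6217, 0.1066, 0.3457]
eef_rot: [-136.9, 89.9, -42.8]
contact_force: [-0.2, -0.6, 3.6]
gripper_width: 0.0114
```

```bash
python3 q.py
```

```text
8.55 [ 0.0685328  -0.00122566  0.34571332] 0.011390312336419187 [-0.24934628 -0.63781375  3.62140158] [-0.19  0.35  0.03]
1.4963253007519386 0.22132677043694438
1.4972503106618746 0.21730074904011404
```

Call:
{"op": "step_arm", "data": {
  "steps": [
    [[-0.02,-0.4,0],0],
    [[0,-0.4,0],0],
    [[0.02,-0.4,0],0],
    [[0.04,-0.4,0],0],
    [[0.05,-0.4,0],0],
    [[0.06,-0.35,0],0],
    [[0.06,-0.3,0],0],
    [[0.06,-0.25,0],0],
    [[0.05,-0.2,0],0],
    [[0.05,-0.2,0],0],
    [[0,0,0],0]
  ]
}}

```text
time_s: 9.47
tcp_pos: [0.6877, 0.1114, 0.3386]
eef_rot: [-98.3, 89.8, -4.2]
contact_force: [1.3, -1.4, 6.1]
gripper_width: 0.0113
```

```bash
python3 q.py
```

```text
9.4667 [ 0.13471093 -0.00114668  0.33859706] 0.011312281363200043 [ 1.31062923 -1.41287686  6.07424554] [-0.67 -0.59  0.02]
1.7994581611520466 0.2193054484433641
1.8059245896492466 0.21552740935146897
```

Close to the stop; now small steps until contact.

Call:
{"op": "step_arm", "data": {
  "steps": [
    [[0.02,-0.1,0],0],
    [[0.02,-0.1,0],0],
    [[0.02,-0.1,0],0],
    [[0.02,-0.1,0],0],
    [[0,0,0],0]
  ]
}}

```text
time_s: 9.88
tcp_pos: [0.6949, 0.1119, 0.3366]
eef_rot: [-100.7, 89.9, -6.6]
contact_force: [1.2, -2.3, 4.6]
gripper_width: 0.0114
```

```bash
python3 q.py
```

```text
9.8833 [ 0.14194002 -0.00113592  0.33663568] 0.011381489780770164 [ 1.20475809 -2.29112492  4.59820349] [-0.77 -0.51 -0.01]
1.8336200222373709 0.2191616408361897
1.8406851746256123 0.21543428098340728
```

Call:
{"op": "step_arm", "data": {
  "steps": [
    [[0.02,-0.08,0],0],
    [[0.02,-0.08,0],0],
    [[0.02,-0.06,0],0],
    [[0,0,0],0]
  ]
}}

```text
time_s: 10.22
tcp_pos: [0.6988, 0.1122, 0.3354]
eef_rot: [-104.1, 89.9, -9.9]
contact_force: [1.8, -2.7, 4.9]
gripper_width: 0.0113
```

```bash
python3 q.py
```

```text
10.2167 [ 0.14591972 -0.00114244  0.33542089] 0.011255882456613632 [ 1.8425218  -2.65174903  4.86679222] [-0.86 -0.5  -0.  ]
1.8526050891734367 0.21906200633988027
1.860000290857603 0.2153647260937707
```

Call:
{"op": "step_arm", "data": {
  "steps": [
    [[0.02,-0.08,0],0],
    [[0.02,-0.07,0],0],
    [[0,0,0],0]
  ]
}}

```text
time_s: 10.47
tcp_pos: [0.6992, 0.1122, 0.3352]
eef_rot: [105.2, 89.8, -160.6]
contact_force: [-11.4, -1.4, 12.2]
gripper_width: 0.0112
```

```bash
python3 q.py; python3 - <<'E'
from plant import *
from h import *
g=capture("scene"); cv2.imwrite("pics/d_s.png",cv2.resize(g[60:255,160:340],None,fx=3,fy=3))
E
```

```text
10.4667 [ 0.14624507 -0.00116531  0.33524169] 0.011248181307692713 [-11.37698441  -1.35148471  12.17882308] [-0.51  4.19 -0.01]
1.8542597874819906 0.21898065427421123
1.8616861447381727 0.2152860620089077
```

View pics/d_s.png

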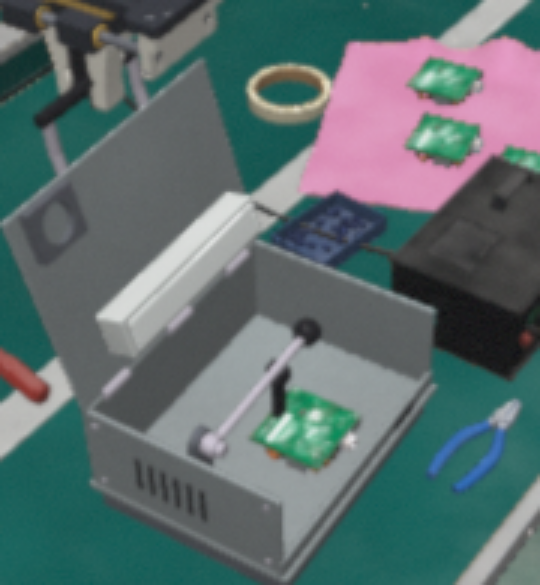

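The lid is on its rear stop: the contact force rose, and the bar x of 0.146 matches the value expected at 1.85. I release it.

Call:
{"op": "step_arm", "data": {
  "steps": [
    [[0,0.05,0],0],
    [[0,0,0],0],
    [[0,0,0],0],
    [[0,0,0],0],
    [[0,0,0],0]
  ],
  "fingers": 0.55
}}

```text
time_s: 10.93
tcp_pos: [0.6999, 0.1128, 0.3332]
eef_rot: [92.3, 89.9, -173.5]
contact_force: [-0.9, -0.3, -0.4]
gripper_width: 0.0374
```

Call:
{"op": "step_arm", "data": {
  "steps": [
    [[-0.3,0,0],0],
    [[-0.6,0,0],0],
    [[-0.6,0,0],0],
    [[-0.6,0,0],0],
    [[-0.4,0,0],0]
  ]
}}

```text
time_s: 11.35
tcp_pos: [0.7003, 0.1126, 0.3867]
eef_rot: [-84.5, 89.9, 9.6]
contact_force: [0.5, -0.3, 0.4]
gripper_width: 0.0394
```

```bash
python3 - <<'E'
from plant import *
from h import *
s=get_state();b=w2b(s['tcp_pos']);print(s['time_s'],b,s['gripper_width'],s['contact_force'],s['joints'])
for n in ("scene","top"):
    g=capture(n);cv2.imwrite(f"pics/e_{n}.png",g)
    m=camera_model(n);print(n,proj(m,[b2w(-.005,-.055,.105),b2w(-.005,.085,.105)]))
g=cv2.imread("pics/e_top.png");cv2.imwrite("pics/e_tz.png",cv2.resize(g[130:265,195:345],None,fx=4,fy=4))
g=cv2.imread("pics/e_scene.png");cv2.imwrite("pics/e_sz.png",cv2.resize(g[60:255,160:340],None,fx=3,fy=3))
E
```

```text
11.35 [ 0.14735009 -0.00086269  0.38667529] 0.03944604360874778 [ 0.53014842 -0.2522599   0.38892511] [ 2.48450934e+01  2.12913290e+01  1.95911107e+01  3.93284275e-02
 -8.81554357e+01 -2.06990108e+01]
scene [[262.0653545  172.48483395]
 [230.26030341 208.43919577]]
top [[283.43297448 191.50577063]
 [222.47128386 193.9957921 ]]
```

View pics/e_tz.png

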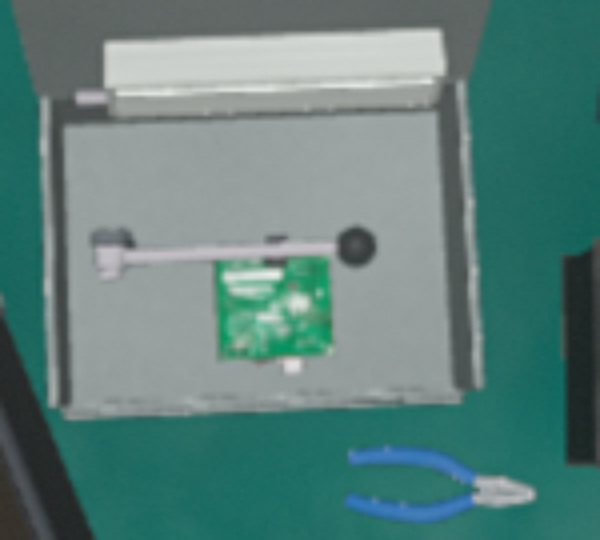

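View pics/e_sz.png

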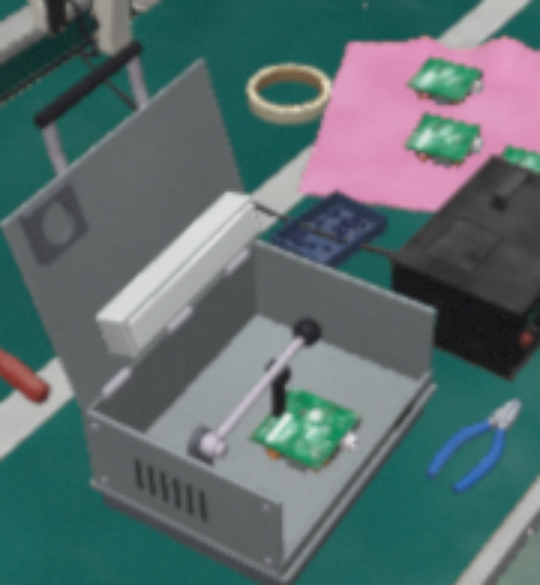

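The ball is at (284,191.5) in the top view and (262,170.3) in the scene view, and the rod is about level. I triangulate it.

```bash
python3 - <<'E'
from plant import *
from h import *
def cen(n,r):
    g=cv2.imread(f"pics/e_{n}.png")[r[1]:r[3],r[0]:r[2]]; mk=(g.max(2)<75).astype(np.uint8)
    k,l,st,ce=cv2.connectedComponentsWithStats(mk);print(n,st[1:],ce[1:]+[r[0],r[1]])
    i=1+st[1:,4].argmax();return ce[i]+[r[0],r[1]]
a=cen("top",(276,182,294,201));b=cen("scene",(254,161,272,180))
mt,ms=camera_model("top"),camera_model("scene")
def P(m): K,R,t=cam(m);return K@np.c_[R,t]
X=cv2.triangulatePoints(P(mt),P(ms),a,b).ravel();X=X[:3]/X[3];print(X,w2b(X))
c,d=ray(ms,b)
print("scene ray at plane box x=-5:",w2b(c+d*((-.005-(c[:2]-O)@EX)/(d[:2]@EX))))
E
```

```text
top [[ 4  5  9  9 51]] [[283.68627451 191.21568627]]
scene [[ 4  5  9  9 60]] [[262.26666667 169.55      ]]
[0.5514629  0.04793929 0.11551939] [-0.00568132 -0.05471726  0.11551939]
scene ray at plane box x=-5: [-0.005      -0.05600117  0.11415014]
```

```bash
python3 - <<'E'
from plant import *
from h import *
mt,ms=camera_model("top"),camera_model("scene")
for z in (.08,.1,.12,.14,.16):
    p=onz(mt,(337,192),z);print(z,(proj(ms,p)[0]-[160,60])*3, (proj(ms,onz(mt,(337,246),z))[0]-[160,60])*3)
mw=camera_model("wrist");K,R,t=cam(mw);s=get_state();print("cam in tool",rot(s).T@(-R.T@t-s['tcp_pos']))
E
```

```text
0.08 [384.88323077 274.11335362] [509.74701926 329.78846433]
0.1 [385.30788468 260.67361933] [509.14424292 315.27349958]
0.12 [385.74512472 246.83555037] [508.52406207 300.33943094]
0.14 [386.19551888 232.58117125] [507.88571186 284.96784075]
0.16 [386.65966982 217.8914084 ] [507.22838196 269.13921617]
cam in tool [-0.13918674  0.00092642 -0.06981852]
```

Call:
{"op": "step_arm", "data": {
  "steps": [
    [[0,0.5,0],0],
    [[0,0.9,0],0],
    [[0,0.9,0],0],
    [[0,0.9,0],0],
    [[0,0.9,0],0],
    [[0,0.9,0],0],
    [[0,0.9,0],0],
    [[0,0.9,0],0],
    [[0,0.9,0],0],
    [[0,0,0],1],
    [[0,0,0],1],
    [[0,0,0],1],
    [[0,0,0],1],
    [[0,0,0],1],
    [[0,0,0],1],
    [[0,0,0],1],
    [[0,0,0],1],
    [[0,0,0],1],
    [[0,0,0],1],
    [[0,0,0],1]
  ],
  "fingers": 1
}}

```text
time_s: 13.12
tcp_pos: [0.546, 0.1015, 0.3836]
eef_rot: [149.4, 90.0, 177.3]
contact_force: [-0.3, 0.6, 0.3]
gripper_width: 0.0006
```

Call:
{"op": "step_arm", "data": {
  "steps": [
    [[0,0,0],1],
    [[0,0,0],1],
    [[0,0,0],1],
    [[0,0,0],1],
    [[0,-0.9,0],0],
    [[0,-0.9,0],0],
    [[0.5,-0.9,0],0],
    [[0.8,-0.9,0],0],
    [[1,-0.9,0],0],
    [[1,0,0],0],
    [[1,0,0],0],
    [[1,0,0],0],
    [[0.7,0,0],0],
    [[0,0,0],0],
    [[0,0,0],0]
  ]
}}

```text
time_s: 14.37
tcp_pos: [0.5524, 0.0115, 0.2636]
eef_rot: [-157.7, 89.9, -153.6]
contact_force: [0.4, 0.4, 0.8]
gripper_width: 0.0005
```

```bash
python3 - <<'E'
from plant import *
from h import *
s=get_state();R=rot(s);b=w2b(s['tcp_pos']);print(s['time_s'],b,s['gripper_width'],s['contact_force'],np.degrees(np.arctan2(R[1,1],R[0,1])))
print(tool(s,b2w(-.008,-.091,.119)))
E
```

```text
14.3667 [-0.00738556 -0.091089    0.26358183] 0.00046149464442185833 [0.42771549 0.38214721 0.80516609] 94.1467334072061
[ 7.22912617  0.00909231 -0.01945995]
```

Call:
{"op": "step_arm", "data": {
  "steps": [
    [[0.8,0,0],0],
    [[0.8,0,0],0],
    [[0.8,0,0],0],
    [[0.8,0,0],0],
    [[0.7,0,0],0],
    [[0.7,0,0],0],
    [[0.5,0,0],0],
    [[0.5,0,0],0],
    [[0.2,0,0],0],
    [[0,0,0],0]
  ]
}}

```text
time_s: 15.2
tcp_pos: [0.5526, 0.0117, 0.1475]
eef_rot: [-165.2, 89.9, -161.0]
contact_force: [0.3, 0.6, 0.4]
gripper_width: 0.0006
```

```bash
python3 - <<'E'
from plant import *
from h import *
s=get_state();print(w2b(s['tcp_pos']),s['contact_force'])
g=capture("scene"); cv2.imwrite("pics/f_s.png",cv2.resize(g[60:255,160:340],None,fx=3,fy=3,interpolation=cv2.INTER_CUBIC))
E
```

```text
[-0.00717843 -0.09090911  0.14748517] [0.2614121  0.62260057 0.37014811]
```

View pics/f_s.png

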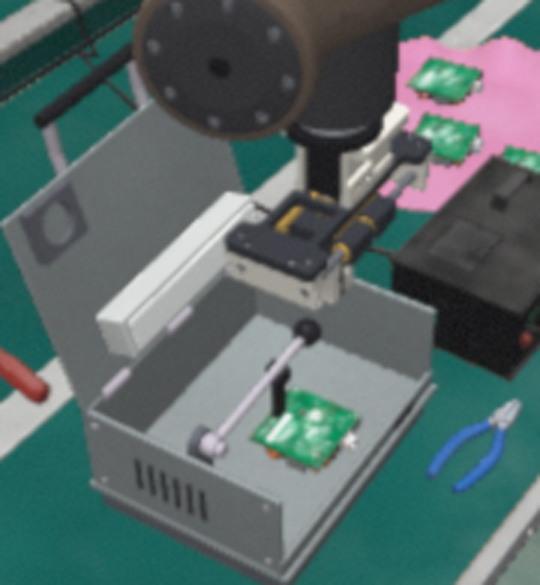

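The shut fingers are just right of the ball and clear of the lamp. I go on down.

Call:
{"op": "step_arm", "data": {
  "steps": [
    [[0.4,0,0],0],
    [[0.4,0,0],0],
    [[0.4,0,0],0],
    [[0.3,0,0],0],
    [[0,0,0],0],
    [[0,0.1,0],0],
    [[0,0.1,0],0],
    [[0,0,0],0]
  ]
}}

```text
time_s: 15.92
tcp_pos: [0.5527, 0.0162, 0.1183]
eef_rot: [9.5, 90.0, 13.7]
contact_force: [0.5, -1.0, -0.1]
gripper_width: 0.0004
```

```bash
python3 - <<'E'
from plant import *
from h import *
s=get_state();print(w2b(s['tcp_pos']),s['contact_force'])
E
```

```text
[-0.00669456 -0.08650701  0.11829477] [ 0.53644658 -1.01412072 -0.11630583]
```

Call:
{"op": "step_arm", "data": {
  "steps": [
    [[0,0.05,0],0],
    [[0,0.05,0],0],
    [[0,0,0],0]
  ]
}}

```text
time_s: 16.17
tcp_pos: [0.5524, 0.018, 0.1182]
eef_rot: [18.8, 90.0, 23.0]
contact_force: [0.2, -1.0, -0.5]
gripper_width: 0.0004
```

```bash
python3 - <<'E'
from plant import *
from h import *
s=get_state();print(w2b(s['tcp_pos']),s['contact_force'])
E
```

```text
[-0.00692194 -0.08466558  0.11819123] [ 0.1633923  -0.96039604 -0.50185357]
```

Call:
{"op": "step_arm", "data": {
  "steps": [
    [[0,0.05,0],0],
    [[0,0.05,0],0],
    [[0,0.05,0],0],
    [[0,0,0],0]
  ]
}}

```text
time_s: 16.5
tcp_pos: [0.5521, 0.02, 0.1181]
eef_rot: [-103.4, 89.9, -99.3]
contact_force: [1.5, -4.4, 0.4]
gripper_width: 0.0005
```

```bash
python3 - <<'E'
from plant import *
from h import *
s=get_state();print(w2b(s['tcp_pos']),s['contact_force'])
g=capture("top"); cv2.imwrite("pics/g_t.png",cv2.resize(g[140:250,200:340],None,fx=4,fy=4,interpolation=cv2.INTER_CUBIC))
g=capture("wrist"); cv2.imwrite("pics/g_w.png",g)
E
```

```text
[-0.00706658 -0.08261188  0.11807382] [ 1.5251698  -4.37871366  0.3929402 ]
```

View pics/g_w.png

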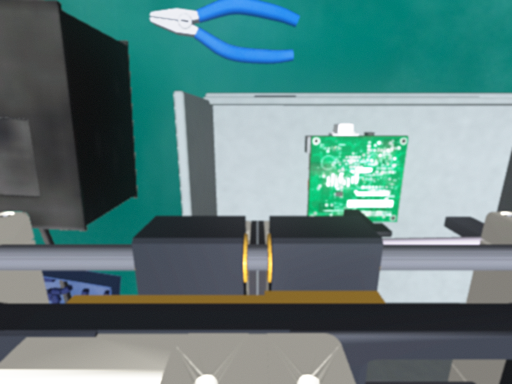

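Contact is at -4.4 N. I push a little harder, then start rising along the arc.

Call:
{"op": "step_arm", "data": {
  "steps": [
    [[0,0.04,0],0],
    [[-0.15,0.02,0],0],
    [[-0.2,0.02,0],0],
    [[-0.2,0.02,0],0],
    [[0,0,0],0]
  ]
}}

```text
time_s: 17.02
tcp_pos: [0.552, 0.0211, 0.1298]
eef_rot: [-97.4, 89.9, -93.3]
contact_force: [1.2, -10.5, 1.5]
gripper_width: 0.0002
```

```bash
cat > c.py <<'E'
from plant import *
from h import *
import sys
s=get_state();print(s['time_s'],w2b(s['tcp_pos']),s['contact_force'])
n=sys.argv[1]
g=capture("scene"); cv2.imwrite(f"pics/{n}.png",cv2.resize(g[60:255,160:340],None,fx=3,fy=3,interpolation=cv2.INTER_CUBIC))
E
python3 c.py i_s
```

```text
17.0167 [-0.00709389 -0.08147871  0.12975207] [  1.19178022 -10.46939254   1.50489052]
```

View pics/i_s.png

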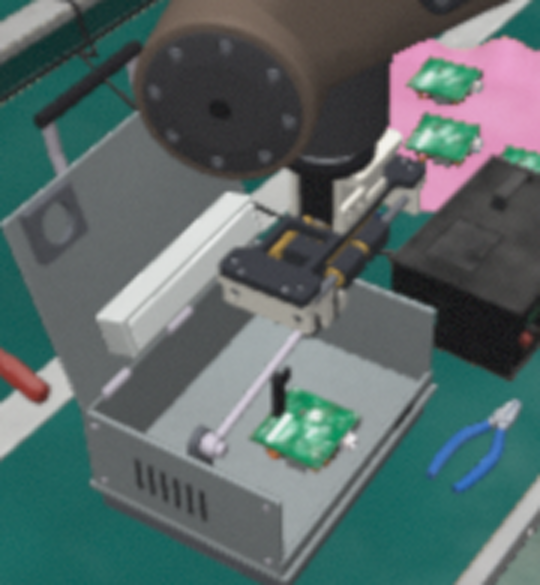

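The rod has lifted off the cradle post, and the ball is following the finger by friction. I compute the arc.

```bash
python3 - <<'E'
import numpy as np
a=np.r_[np.arange(.16,1.5,.08),1.5]
y=.085-.14*np.cos(a);z=.105+.14*np.sin(a)
for i in range(1,len(a)): print(round(a[i],2),(-(z[i]-z[i-1])/.02).round(2),((y[i]-y[i-1])/.02).round(2),y[i].round(3),z[i].round(3))
E
```

```text
0.24 -0.55 0.11 -0.051 0.138
0.32 -0.54 0.15 -0.048 0.149
0.4 -0.52 0.2 -0.044 0.16
0.48 -0.51 0.24 -0.039 0.17
0.56 -0.49 0.28 -0.034 0.179
0.64 -0.46 0.32 -0.027 0.189
0.72 -0.44 0.35 -0.02 0.197
0.8 -0.41 0.39 -0.013 0.205
0.88 -0.37 0.42 -0.004 0.213
0.96 -0.34 0.45 0.005 0.22
1.04 -0.3 0.47 0.014 0.226
1.12 -0.26 0.49 0.024 0.231
1.2 -0.22 0.51 0.034 0.235
1.28 -0.18 0.53 0.045 0.239
1.36 -0.14 0.54 0.056 0.242
1.44 -0.1 0.55 0.067 0.244
1.5 -0.04 0.42 0.075 0.245
```

Call:
{"op": "step_arm", "data": {
  "steps": [
    [[-0.27,0.06,0],0],
    [[-0.27,0.06,0],0],
    [[-0.27,0.08,0],0],
    [[-0.27,0.08,0],0],
    [[-0.26,0.1,0],0],
    [[-0.26,0.1,0],0],
    [[0,0,0],0]
  ]
}}

```text
time_s: 17.65
tcp_pos: [0.5515, 0.0288, 0.163]
eef_rot: [-91.1, 89.7, -86.9]
contact_force: [0.9, -19.6, 6.7]
gripper_width: 0.0006
```

```bash
python3 c.py j_s
```

```text
17.65 [-0.00705098 -0.07378543  0.162978  ] [  0.91157094 -19.64772161   6.66522128]
```

View pics/j_s.png

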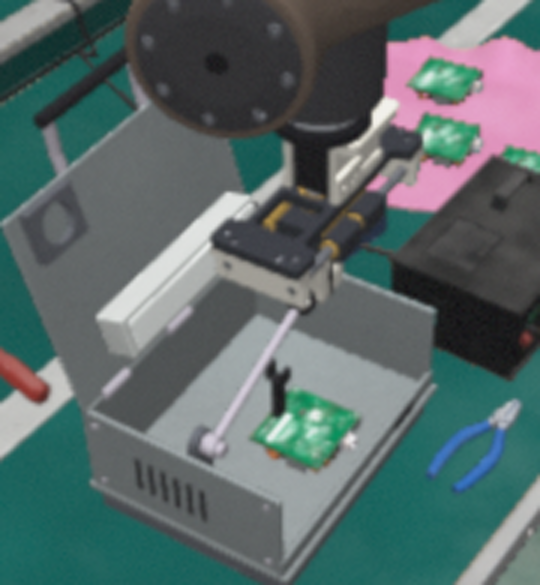

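```bash
cat > ballz.py <<'E'
from plant import *
from h import *
import sys
b=(float(sys.argv[1])/3+160-.33,float(sys.argv[2])/3+60-.33)
ms=camera_model("scene");c,d=ray(ms,b)
p=w2b(c+d*((-.005-(c[:2]-O)@EX)/(d[:2]@EX)));print(p,np.arctan2(p[2]-.107,.085-p[1]),np.hypot(p[2]-.107,.085-p[1]))
E
python3 ballz.py 307 302;python3 ballz.py 305 300
```

```text
[-0.005      -0.05493212  0.14546604] 0.26826461702847515 0.1451228288129144
[-0.005      -0.05188386  0.14996639] 0.3041501571541959 0.14346882308795422
```

```bash
python3 - <<'E'
import cv2
g=cv2.imread("pics/j_s.png"); cv2.imwrite("pics/j_z.png",cv2.resize(g[220:480,180:380],None,fx=2.2,fy=2.2))
E
```

```text
(no output)
```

View pics/j_z.png

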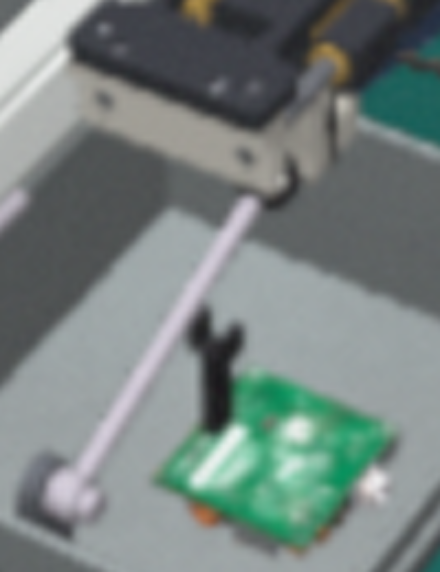

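The ball slipped to the fingertip at an angle of about 0.29 rad, with the rod holding its place. I back off right, go deeper, and push again.

Call:
{"op": "step_arm", "data": {
  "steps": [
    [[0,-0.3,0],0],
    [[0,-0.4,0],0],
    [[0,0,0],0],
    [[0.5,0,0],0],
    [[0.5,0,0],0],
    [[0,0,0],0],
    [[0,0.1,0],0],
    [[0,0.1,0],0],
    [[0,0,0],0]
  ]
}}

```text
time_s: 18.45
tcp_pos: [0.5522, 0.0229, 0.1411]
eef_rot: [-5.6, 90.0, -1.4]
contact_force: [0.5, 0.2, 0.6]
gripper_width: 0.0005
```

```bash
python3 c.py k_s; python3 - <<'E'
import cv2
g=cv2.imread("pics/k_s.png"); cv2.imwrite("pics/k_z.png",cv2.resize(g[220:480,180:380],None,fx=2.2,fy=2.2))
E
```

```text
18.45 [-0.00676693 -0.0797105   0.14106594] [0.52230476 0.1677186  0.64008181]
```

View pics/k_z.png

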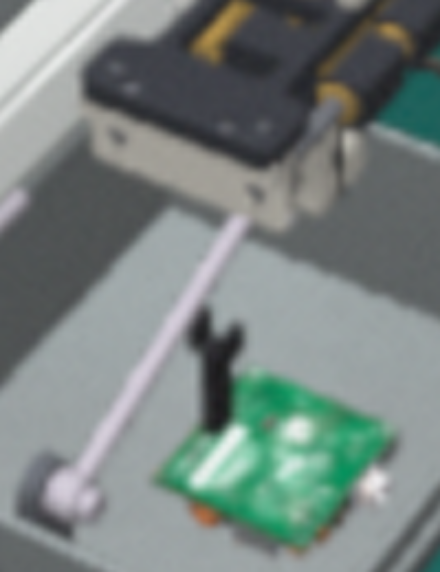

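Call:
{"op": "step_arm", "data": {
  "steps": [
    [[0,0.1,0],0],
    [[0,0.08,0],0],
    [[0,0,0],0]
  ]
}}

```text
time_s: 18.75
tcp_pos: [0.5518, 0.0256, 0.1414]
eef_rot: [-70.7, 89.9, -66.6]
contact_force: [-0.0, -3.6, 1.3]
gripper_width: 0.0007
```

```bash
python3 q.py
```

```text
18.75 [-0.00690197 -0.07701562  0.14137855] 0.0006595793998075654 [-0.02032286 -3.63723944  1.29472223] [-1.13 -0.15  0.02]
0.17636597513705765 0.09335003603526837
0.13461082518213197 0.09223637482634939
```

Call:
{"op": "step_arm", "data": {
  "steps": [
    [[0,0.06,0],0],
    [[-0.2,0.09,0],0],
    [[-0.24,0.1,0],0],
    [[-0.24,0.11,0],0],
    [[-0.24,0.12,0],0],
    [[0,0,0],0]
  ]
}}

```text
time_s: 19.25
tcp_pos: [0.5513, 0.0342, 0.161]
eef_rot: [-67.6, 89.9, -63.4]
contact_force: [0.9, -10.4, 5.2]
gripper_width: 0.0006
```

```bash
python3 c.py l_s; python3 - <<'E'
import cv2
g=cv2.imread("pics/l_s.png"); cv2.imwrite("pics/l_z.png",cv2.resize(g[200:480,180:380],None,fx=2.1,fy=2.1))
E
```

```text
19.25 [-0.00682743 -0.06844735  0.16100455] [  0.8509638  -10.39549105   5.22223352]
```

View pics/l_z.png

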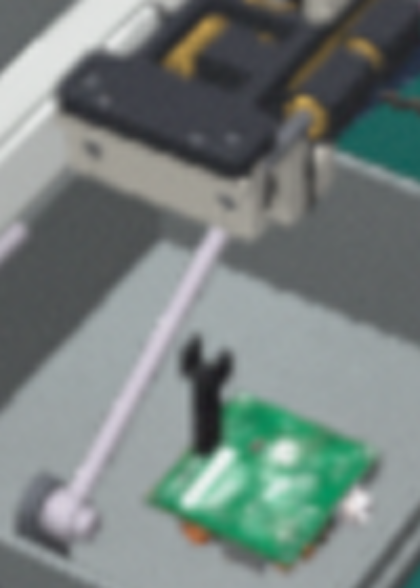

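The ball is still well up the finger, at about 0.45 rad by contact geometry. I continue.

Call:
{"op": "step_arm", "data": {
  "steps": [
    [[-0.26,0.12,0],0],
    [[-0.26,0.13,0],0],
    [[-0.25,0.14,0],0],
    [[-0.24,0.15,0],0],
    [[-0.24,0.16,0],0],
    [[-0.23,0.17,0],0],
    [[-0.22,0.17,0],0],
    [[-0.22,0.18,0],0],
    [[0,0,0],0]
  ]
}}

```text
time_s: 20.05
tcp_pos: [0.5495, 0.0602, 0.1989]
eef_rot: [7.7, 89.9, 11.8]
contact_force: [-1.0, -5.4, 6.2]
gripper_width: 0.0007
```

```bash
python3 c.py m_s; python3 - <<'E'
import cv2
g=cv2.imread("pics/m_s.png"); cv2.imwrite("pics/m_z.png",cv2.resize(g[150:480,150:380],None,fx=1.8,fy=1.8))
E
```

```text
20.05 [-0.00671838 -0.04230185  0.19893263] [-0.95106123 -5.4444031   6.24925032]
```

View pics/m_z.png

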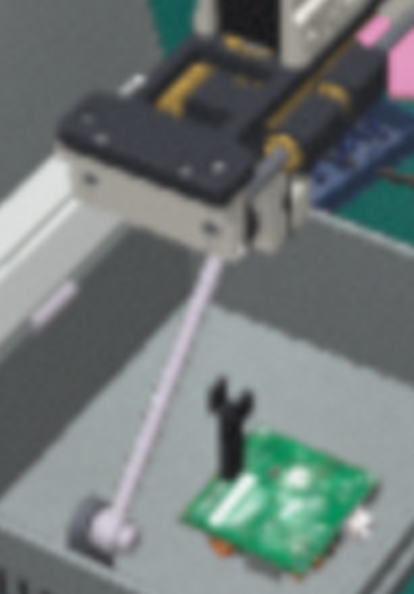

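```bash
python3 ballz.py 268 293; python3 ballz.py 215 440; python3 - <<'E'
from plant import *
from h import *
import cv2
g=capture("top"); cv2.imwrite("pics/m_t.png",cv2.resize(g[140:250,200:340],None,fx=4,fy=4,interpolation=cv2.INTER_CUBIC))
g=capture("wrist"); cv2.imwrite("pics/m_w.png",g)
ms=camera_model("scene")
for a in (.5,.6,.7,.8,.9): print(a,(proj(ms,[b2w(-.005,.085-r*np.cos(a),.107+r*np.sin(a)) for r in (.05,.1,.14)])-[160,60])*3)
E
```

```text
[-0.005       0.00115434  0.19778004] 0.8250873095499953 0.12357633359457167
[-0.005       0.08035077  0.10778999] 0.16831136496034416 0.004715870185094724
0.5 [[241.07776374 386.49775428]
 [270.98137026 330.42497242]
 [294.5328295  286.26321434]]
0.6 [[239.00583012 384.68536282]
 [267.11329295 326.33384716]
 [289.41947771 280.02587203]]
0.7 [[236.63248106 383.44536402]
 [262.61363414 323.34237043]
 [283.39437651 275.26964551]]
0.8 [[233.97745245 382.79768223]
 [257.51061406 321.50950329]
 [276.48378416 272.09705871]]
0.9 [[231.06388739 382.75670978]
 [251.84043965 320.88496562]
 [268.72595332 270.60057923]]
```

View pics/m_w.png

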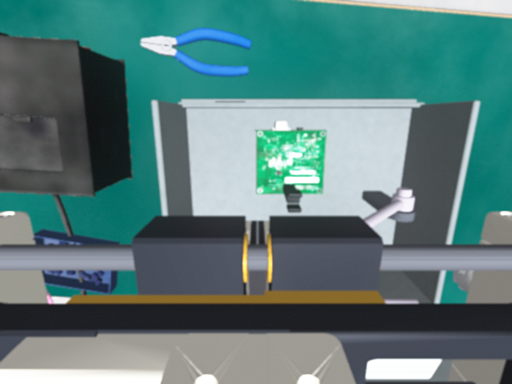

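View pics/m_t.png

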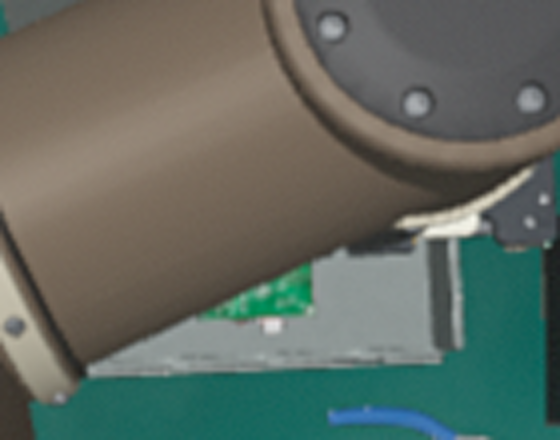

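The visible rod end gives an angle of about 0.82, as planned. I continue up the arc.

Call:
{"op": "step_arm", "data": {
  "steps": [
    [[-0.22,0.2,0],0],
    [[-0.2,0.21,0],0],
    [[-0.19,0.22,0],0],
    [[-0.18,0.22,0],0],
    [[-0.17,0.23,0],0],
    [[-0.16,0.24,0],0],
    [[-0.15,0.24,0],0],
    [[-0.14,0.25,0],0],
    [[-0.13,0.25,0],0],
    [[-0.12,0.26,0],0],
    [[-0.11,0.26,0],0],
    [[-0.1,0.26,0],0],
    [[-0.08,0.27,0],0],
    [[0,0,0],0]
  ]
}}

```text
time_s: 21.37
tcp_pos: [0.5447, 0.1231, 0.2368]
eef_rot: [78.7, 90.0, 82.9]
contact_force: [0.0, -0.7, 0.3]
gripper_width: 0.0006
```

```bash
python3 c.py n_s
```

```text
21.3667 [-0.00705768  0.02073597  0.23679819] [ 0.0123521  -0.65762034  0.27650905]
```

View pics/n_s.png

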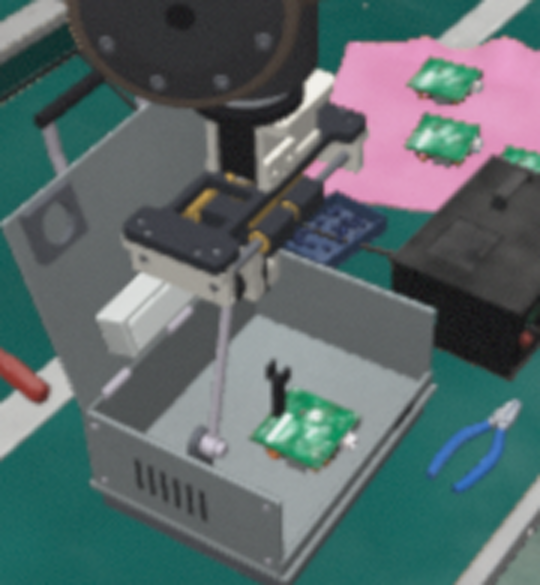

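Call:
{"op": "step_arm", "data": {
  "steps": [
    [[-0.05,0.27,0],0],
    [[-0.05,0.27,0],0],
    [[-0.04,0.27,0],0],
    [[-0.03,0.26,0],0],
    [[-0.02,0.26,0],0],
    [[0,0.2,0],0],
    [[0,0.1,0],0],
    [[0,0.1,0],0],
    [[0,0,0],0]
  ]
}}

```text
time_s: 22.17
tcp_pos: [0.5421, 0.1567, 0.2404]
eef_rot: [155.7, 90.0, 159.8]
contact_force: [0.3, -0.6, -0.5]
gripper_width: 0.0004
```

```bash
python3 q.py|head -1
```

```text
22.1667 [-0.00719251  0.05447769  0.24039446] 0.00040261424105118143 [ 0.32292335 -0.60843878 -0.48908576] [ 0.03 -0.02 -0.04]
```

Call:
{"op": "step_arm", "data": {
  "steps": [
    [[0,0.07,0],0],
    [[0,0.06,0],0],
    [[0,0.06,0],0],
    [[0,0,0],0]
  ]
}}

```text
time_s: 22.5
tcp_pos: [0.5418, 0.1585, 0.2405]
eef_rot: [-109.5, 89.8, -105.4]
contact_force: [1.9, -7.5, 0.0]
gripper_width: 0.0009
```

```bash
python3 q.py|head -1; python3 c.py o_s
```

```text
22.5 [-0.00736848  0.05624073  0.24047465] 0.0009452869532961716 [ 1.85774324 -7.50605786  0.01446857] [-2.62 -0.57 -0.02]
22.5 [-0.00736848  0.05624073  0.24047465] [ 1.85774324 -7.50605786  0.01446857]
```

View pics/o_s.png

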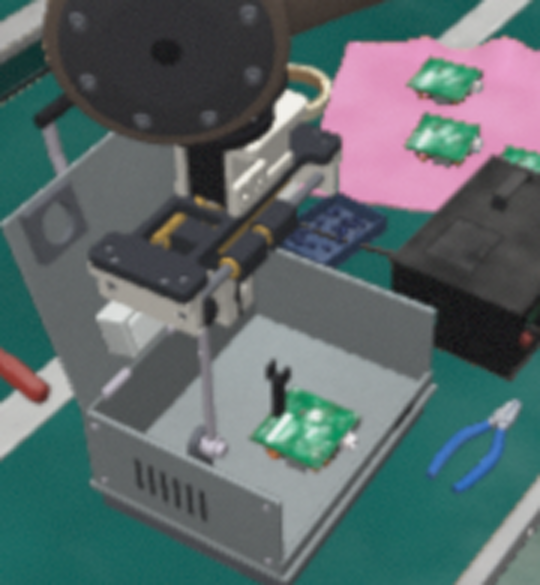

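The rod is upright and the force is rising at the stop. I press a touch more, then back off to the right and up.

Call:
{"op": "step_arm", "data": {
  "steps": [
    [[0,0.05,0],0],
    [[0,0,0],0],
    [[0,-0.3,0],0],
    [[0,-0.6,0],0],
    [[0,-0.8,0],0],
    [[-0.6,-0.4,0],0],
    [[-1,0,0],0],
    [[-1,0,0],0],
    [[-1,0,0],0],
    [[-1,0,0],0],
    [[-1,0,0],0],
    [[-1,0,0],0],
    [[-0.6,0,0],0]
  ]
}}

```text
time_s: 23.63
tcp_pos: [0.5453, 0.1189, 0.387]
eef_rot: [25.6, 89.8, 29.8]
contact_force: [0.8, -0.1, 0.8]
gripper_width: 0.0004
```

```bash
python3 c.py p_s; python3 - <<'E'
from plant import *
from h import *
ms=camera_model("scene")
print((proj(ms,[b2w(-.005,.085,.105),b2w(-.005,.085,.245),b2w(-.005,.085,.249)])-[160,60]+.33)*3)
s=get_state();R=rot(s);print(np.degrees(np.arctan2(R[1,1],R[0,1])))
E
```

```text
23.6333 [-0.00671315  0.01647676  0.38704142] [ 0.77560453 -0.08614943  0.75959607]
[[211.77091023 446.30758731]
 [201.32697215 310.86593202]
 [200.99672073 306.58308414]]
94.15398050055055
```

View pics/p_s.png

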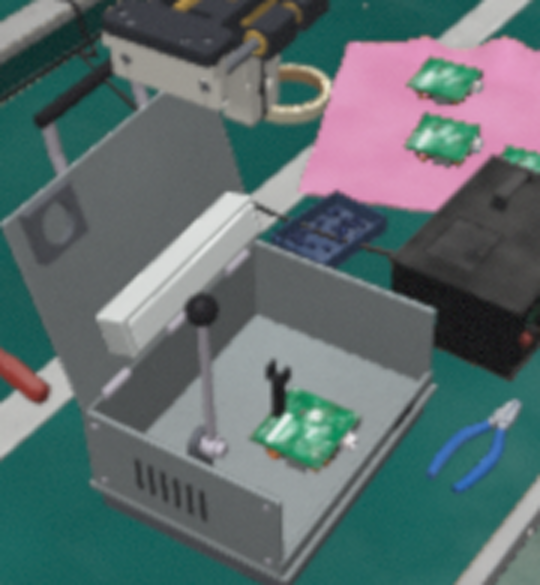

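The ball is at (202,310) against the upright prediction of (201,311), so it is upright. Next I turn back and retake the handle.

Call:
{"op": "step_arm", "data": {
  "steps": [
    [[0,0,0],-1],
    [[0,0,0],-1],
    [[0,0,0],-1],
    [[0,0,0],-1],
    [[0,0,0],-1],
    [[0,0,0],-1],
    [[0,0,0],-1],
    [[0,0,0],-1],
    [[0,0,0],-1],
    [[0,0,0],-1],
    [[0,0,0],-1],
    [[0,0,0],-1],
    [[0,0,0],-1],
    [[0,0,0],-1],
    [[0,0,0],-1]
  ],
  "fingers": 0.5
}}

```text
time_s: 24.93
tcp_pos: [0.5448, 0.1189, 0.3842]
eef_rot: [24.6, 90.0, 119.1]
contact_force: [-0.3, 0.5, -0.0]
gripper_width: 0.0439
```

Call:
{"op": "step_arm", "data": {
  "steps": [
    [[0,-0.7,-0.1],0],
    [[0,-0.8,-0.1],0],
    [[0,-0.8,-0.1],0],
    [[0,-0.8,-0.1],0],
    [[0,-0.8,-0.1],0],
    [[0,-0.8,-0.1],0],
    [[0,-0.8,-0.1],0],
    [[0,-0.8,-0.1],0],
    [[0,-0.8,-0.07],0],
    [[0,-0.6,0],0],
    [[0,0,0],0],
    [[0,0,0],0]
  ]
}}

```text
time_s: 25.93
tcp_pos: [0.6999, 0.1127, 0.3832]
eef_rot: [90.5, 89.9, -175.4]
contact_force: [-0.9, -0.4, 0.1]
gripper_width: 0.0438
```

```bash
python3 - <<'E'
from plant import *
from h import *
s=get_state();R=rot(s);b=w2b(s['tcp_pos']);print(s['time_s'],b,s['gripper_width'],np.degrees(np.arctan2(R[1,1],R[0,1])))
print(tool(s,b2w(.1465,-.001,.333)))
m=camera_model("wrist"); g=capture("wrist"); cv2.imwrite("pics/r_w.png",g)
print(proj(m,[bar(1.85)]))
E
```

```text
25.9333 [ 0.14702851 -0.00074494  0.38318631] 0.043803655246121974 -175.88232940686703
[ 2.50935794  0.02207317 -0.01270455]
[[256.78833189 216.3114706 ]]
```

View pics/r_w.png

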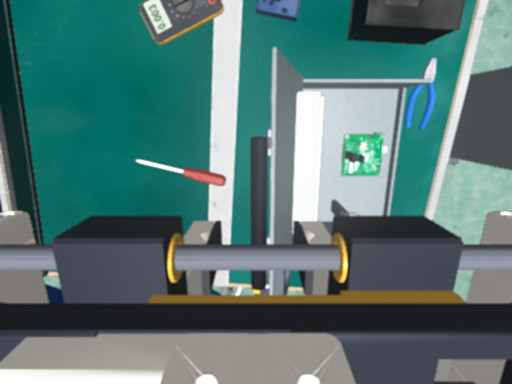

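The bar at u≈259 is centred between the fingers (215-300). I descend and grip.

Call:
{"op": "step_arm", "data": {
  "steps": [
    [[0.6,0,0],0],
    [[0.6,0,0],0],
    [[0.6,0,0],0],
    [[0.4,0,0],0],
    [[0.3,0,0],0],
    [[0,0,0],0],
    [[0,0,0],0]
  ]
}}

```text
time_s: 26.57
tcp_pos: [0.6996, 0.113, 0.335]
eef_rot: [-99.7, 90.0, -5.5]
contact_force: [-0.0, 0.1, 0.7]
gripper_width: 0.0443
```

Call:
{"op": "step_arm", "data": {
  "steps": [
    [[0,0,0],0],
    [[0,0,0],0],
    [[0,0,0],0],
    [[0,0,0],0],
    [[0,0,0],0],
    [[0,0,0],0]
  ],
  "fingers": 1,
  "grip_force": 12
}}

```text
time_s: 27.07
tcp_pos: [0.6989, 0.1129, 0.3346]
eef_rot: [95.5, 89.9, -170.3]
contact_force: [-1.7, 1.0, 3.0]
gripper_width: 0.0116
```

```bash
python3 q.py; python3 - <<'E'
import numpy as np
th=np.r_[np.arange(1.86,1.0,-.06),1.0]
x=-.2155*np.cos(th);z=.2155*np.sin(th)
for i in range(1,len(th)): print(round(th[i],2),(-(z[i]-z[i-1])/.02).round(2),(-(x[i]-x[i-1])/.02).round(2))
E
```

```text
27.0667 [ 0.14600791 -0.00042786  0.33462534] 0.011576042153355446 [-1.69957386  1.04265585  3.04786998] [0.43 0.79 0.01]
1.8540064569048174 0.21832257567332972
1.8614512302753354 0.21462758973984108
1.8 -0.17 0.62
1.74 -0.13 0.63
1.68 -0.09 0.64
1.62 -0.05 0.64
1.56 -0.01 0.65
1.5 0.03 0.65
1.44 0.07 0.64
1.38 0.1 0.64
1.32 0.14 0.63
1.26 0.18 0.62
1.2 0.22 0.61
1.14 0.25 0.6
1.08 0.29 0.58
1.02 0.32 0.56
1.0 0.11 0.18
```

Call:
{"op": "step_arm", "data": {
  "steps": [
    [[-0.09,0.3,0],0],
    [[-0.08,0.32,0],0],
    [[-0.07,0.32,0],0],
    [[-0.06,0.32,0],0],
    [[-0.05,0.32,0],0],
    [[-0.04,0.32,0],0],
    [[-0.03,0.32,0],0],
    [[-0.02,0.32,0],0],
    [[-0.01,0.33,0],0],
    [[0,0.33,0],0],
    [[0.01,0.33,0],0],
    [[0.02,0.32,0],0],
    [[0,0,0],0]
  ]
}}

```text
time_s: 28.15
tcp_pos: [0.6216, 0.1074, 0.3429]
eef_rot: [67.4, 90.0, 161.6]
contact_force: [-0.0, -0.7, -0.3]
gripper_width: 0.0113
```

```bash
python3 q.py
```

```text
28.15 [ 0.06849    -0.00039429  0.3428755 ] 0.011269074555685588 [-0.01969391 -0.70116648 -0.25979844] [ 0.22  0.06 -0.02]
1.4951636559551147 0.21850014293780037
1.4960790508212738 0.21447388765368644
```

Call:
{"op": "step_arm", "data": {
  "steps": [
    [[0.03,0.32,0],0],
    [[0.03,0.32,0],0],
    [[0.05,0.32,0],0],
    [[0.05,0.32,0],0],
    [[0.07,0.32,0],0],
    [[0.07,0.31,0],0],
    [[0.09,0.31,0],0],
    [[0.09,0.31,0],0],
    [[0.11,0.31,0],0],
    [[0.11,0.3,0],0],
    [[0.12,0.3,0],0],
    [[0.12,0.3,0],0],
    [[0,0,0],0]
  ]
}}

```text
time_s: 29.23
tcp_pos: [0.547, 0.102, 0.3236]
eef_rot: [71.3, 89.9, 165.5]
contact_force: [-0.5, 1.7, -2.1]
gripper_width: 0.0115
```

```bash
python3 q.py; python3 c.py t_s
```

```text
29.2333 [-0.00623932 -0.00045431  0.32357334] 0.011493118005469653 [-0.48443946  1.67418123 -2.06731346] [0.65 0.01 0.02]
1.1400916804297025 0.21853142551324722
1.1344290630139393 0.2146914248603421
29.2333 [-0.00623932 -0.00045431  0.32357334] [-0.48443946  1.67418123 -2.06731346]
```

View pics/t_s.png

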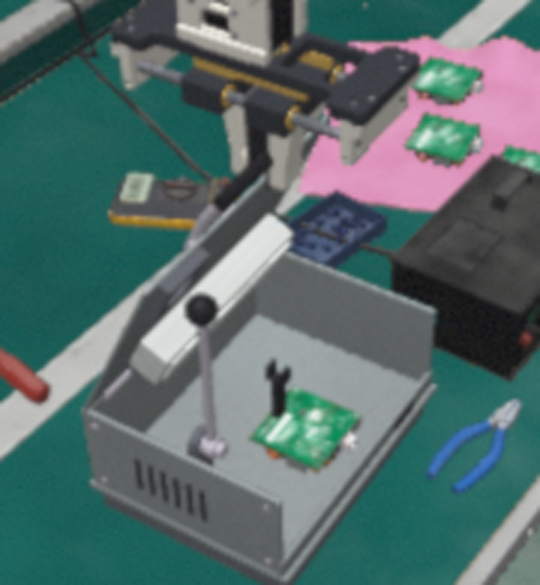

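Call:
{"op": "step_arm", "data": {
  "steps": [
    [[0.07,0.15,0],0],
    [[0.07,0.15,0],0],
    [[0.07,0.14,0],0],
    [[0.07,0.14,0],0],
    [[0.08,0.14,0],0],
    [[0.08,0.14,0],0],
    [[0,0,0],0]
  ]
}}

```text
time_s: 29.87
tcp_pos: [0.5306, 0.1008, 0.315]
eef_rot: [80.6, 90.0, 174.8]
contact_force: [-0.6, 1.8, -0.9]
gripper_width: 0.0112
```

```bash
python3 q.py
```

```text
29.8667 [-0.02274227 -0.00054091  0.31503678] 0.011193064699083998 [-0.55894307  1.76712614 -0.94602473] [ 0.69  0.06 -0.02]
1.0550292382498472 0.21845450834249053
1.047867509059877 0.2147337554637065
```

Call:
{"op": "step_arm", "data": {
  "steps": [
    [[0.04,0.07,0],0],
    [[0.04,0.07,0],0],
    [[0.04,0.07,0],0],
    [[0,0,0],0]
  ]
}}

```text
time_s: 30.2
tcp_pos: [0.5267, 0.1005, 0.3128]
eef_rot: [74.7, 90.0, 168.8]
contact_force: [-0.5, 2.3, -0.7]
gripper_width: 0.0115
```

```bash
python3 q.py
```

```text
30.2 [-0.02658178 -0.00054661  0.31282755] 0.011507864337867926 [-0.54738061  2.33333527 -0.6898966 ] [0.66 0.17 0.01]
1.0347522219663934 0.21847124123168493
1.027241835939091 0.21478298589897307
```

Call:
{"op": "step_arm", "data": {
  "steps": [
    [[0.03,0.05,0],0],
    [[0.03,0.05,0],0],
    [[0,0,0],0]
  ]
}}

```text
time_s: 30.45
tcp_pos: [0.5249, 0.1004, 0.3117]
eef_rot: [64.2, 90.0, 158.3]
contact_force: [-0.1, 1.2, -0.4]
gripper_width: 0.0114
```

```bash
python3 q.py; python3 - <<'E'
from plant import *
import cv2
g=capture("scene"); cv2.imwrite("pics/u_s.png",cv2.resize(g[110:215,180:290],None,fx=5,fy=5,interpolation=cv2.INTER_CUBIC))
E
```

```text
30.45 [-0.02840629 -0.00052423  0.31168685] 0.011398792393087973 [-0.14065777  1.19654561 -0.40636646] [0.63 0.06 0.06]
1.024903713745094 0.2184329839643386
1.017223509708149 0.2147610704268955
```

View pics/u_s.png

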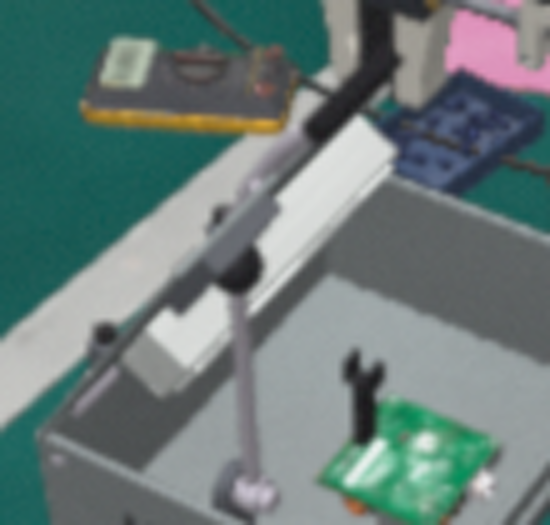

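The boss is just reaching the ball, which is centred on it. I lower further in small steps.

Call:
{"op": "step_arm", "data": {
  "steps": [
    [[0.03,0.05,0],0],
    [[0.03,0.04,0],0],
    [[0,0,0],0]
  ]
}}

```text
time_s: 30.75
tcp_pos: [0.5243, 0.1003, 0.3113]
eef_rot: [-86.4, 89.8, 7.8]
contact_force: [4.6, 0.3, 2.0]
gripper_width: 0.0113
```

```bash
python3 q.py
```

```text
30.75 [-0.02907838 -0.00051925  0.31131932] 0.01128084580076124 [4.5878609  0.31797276 1.95593458] [ 0.38 -1.72  0.02]
1.0214010370021525 0.2184691377131058
1.0136624028149948 0.21480312201676016
```

Call:
{"op": "step_arm", "data": {
  "steps": [
    [[0.03,0.03,0],0],
    [[0.02,0.02,0],0],
    [[0,0,0],0]
  ]
}}

```text
time_s: 31.0
tcp_pos: [0.5239, 0.1003, 0.3111]
eef_rot: [-85.5, 89.7, 8.6]
contact_force: [5.8, 0.3, 4.8]
gripper_width: 0.0114
```

```bash
python3 q.py; python3 - <<'E'
from plant import *
import cv2
g=capture("scene"); cv2.imwrite("pics/v_s.png",cv2.resize(g[110:215,180:290],None,fx=5,fy=5,interpolation=cv2.INTER_CUBIC))
E
```

```text
31.0 [-0.02938671 -0.00047894  0.31108679] 0.011382888861705118 [5.82108398 0.25825191 4.7720381 ] [ 0.24 -2.36  0.  ]
1.0196413350868314 0.21843217033246298
1.0118713973478441 0.214769136527766
```

View pics/v_s.png

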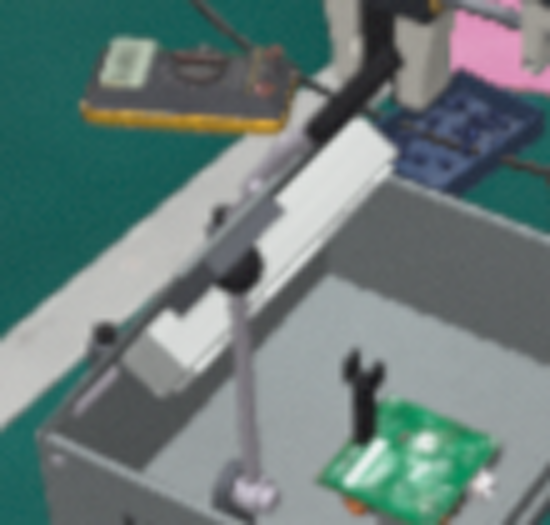

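The contact holds at a reading of about 1.012. The same reading was +0.01 high at the rear stop, so the lid is near 1.00-1.007, and the ball is inside the boss. I release gently.

Call:
{"op": "step_arm", "data": {
  "steps": [
    [[-0.04,-0.04,0],0],
    [[0,0,0],0],
    [[0,0,0],0]
  ],
  "grip_force": 5
}}

```text
time_s: 31.3
tcp_pos: [0.5241, 0.1004, 0.3112]
eef_rot: [-85.1, 89.9, 9.1]
contact_force: [5.1, 1.1, 2.8]
gripper_width: 0.012
```

Call:
{"op": "step_arm", "data": {
  "steps": [
    [[0,0,0],0],
    [[0,0,0],0],
    [[0,0,0],0],
    [[0,0,0],0],
    [[0,0,0],0]
  ],
  "fingers": 0.6
}}

```text
time_s: 31.72
tcp_pos: [0.5226, 0.1, 0.31]
eef_rot: [107.2, 89.9, -158.7]
contact_force: [-1.2, 0.1, -0.3]
gripper_width: 0.0339
```

```bash
python3 q.py; python3 - <<'E'
from plant import *
import cv2
g=capture("scene"); cv2.imwrite("pics/w_s.png",cv2.resize(g[110:215,180:290],None,fx=5,fy=5,interpolation=cv2.INTER_CUBIC))
E
```

```text
31.7167 [-0.03076619 -0.00069297  0.3099641 ] 0.033889727282307 [-1.15895067  0.11228492 -0.28534842] [ 0.05  0.09 -0.02]
1.0115611136312617 0.21820523961201885
1.0036455153929489 0.2145560477972295
```

View pics/w_s.png

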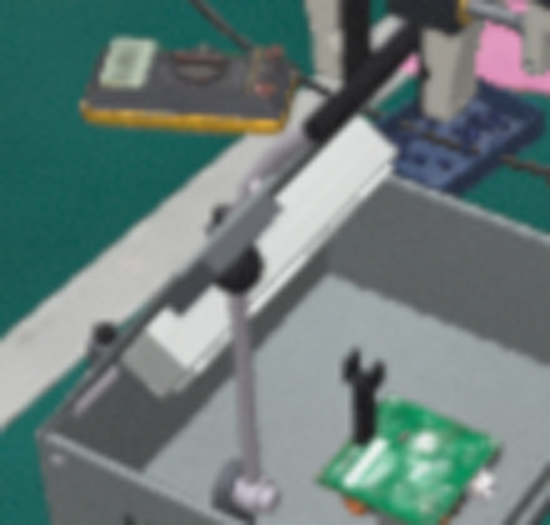

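The lid stays put on the prop. I retreat straight up.

Call:
{"op": "step_arm", "data": {
  "steps": [
    [[-0.3,0,0],0],
    [[-0.5,0,0],0],
    [[-0.7,0,0],0],
    [[-0.8,0,0],0],
    [[-0.8,0,0],0],
    [[-0.8,0,0],0],
    [[-0.5,0,0],0],
    [[0,0,-0.8],0],
    [[0,0,-1],0],
    [[0,0,-1],0],
    [[0,0,-1],0],
    [[0,0,-1],0],
    [[0,0,-1],0],
    [[0,0,-1],0],
    [[0,0,-0.5],0],
    [[0,0,0],0],
    [[0,0,0],0],
    [[0,0,0],0]
  ]
}}

```text
time_s: 33.27
tcp_pos: [0.5336, -0.0449, 0.3985]
eef_rot: [-21.4, 90.0, 72.8]
contact_force: [0.1, 0.8, 0.9]
gripper_width: 0.0353
```

```bash
python3 c.py x_s; python3 - <<'E'
from plant import *
from h import *
ms=camera_model("scene");mt=camera_model("top")
g=capture("top");cv2.imwrite("pics/x_t.png",g)
s0=cv2.imread("pics/x_s.png")
cv2.imwrite("pics/x_z.png",cv2.resize(s0[130:380,50:300],None,fx=2.4,fy=2.4))
for t in (.99,1.007,1.03): 
    p=bar(t); e=[p+np.r_[EY*.058,0],p-np.r_[EY*.058,0]]
    print(t,(proj(ms,e)-[160,60]+.33)*3,proj(mt,e))
E
```

```text
33.2667 [-0.03013467 -0.14606091  0.39846945] [0.13895935 0.80845096 0.94894032]
0.99 [[251.63674769 233.68345281]
 [339.91561418 145.65166064]] [[229.86677629 195.55228303]
 [295.47942587 192.86758472]]
1.007 [[247.65453992 229.88114445]
 [336.22957758 142.09987123]] [[229.74456715 193.68845382]
 [295.51302622 191.00212267]]
1.03 [[242.20371465 224.80818163]
 [331.17690387 137.36802279]] [[229.57992107 191.12897285]
 [295.55159204 188.44087373]]
```

View pics/x_s.png

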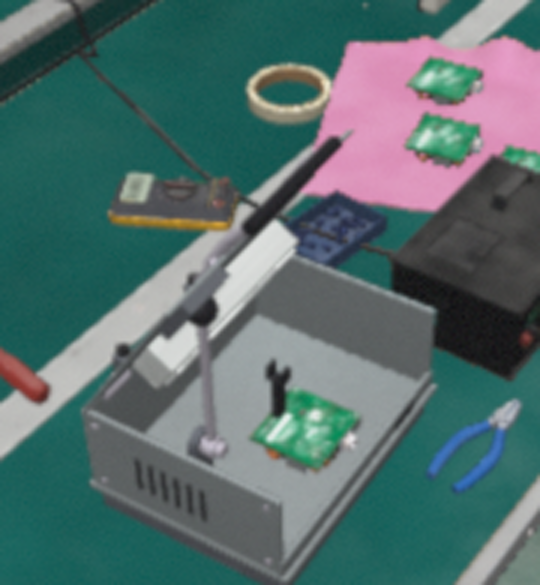

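View pics/x_t.png

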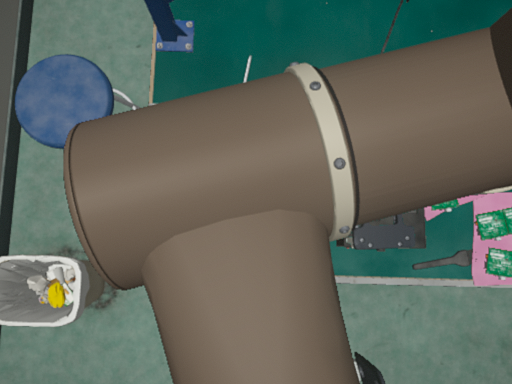

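View pics/x_z.png

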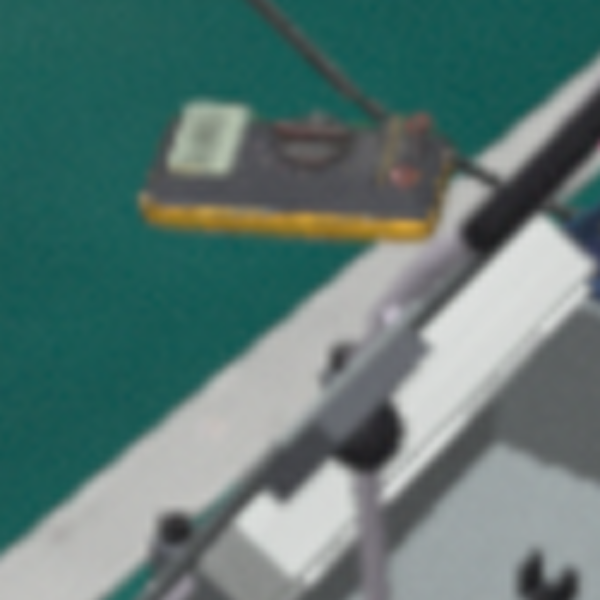

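The bar ends at (248,225) and (340,140) match the 1.007 prediction of (248,230) and (336,142). The ball sits in the boss, and the robot is clear of everything. I hand in.

```bash
python3 -c "
from plant import *
print(get_state()['time_s'],close_job())"
```

```text
the job is handed in; nothing more can be done
33.3667 None
```

I set the lid at its working angle on the prop and handed the job in at 33.4 s, with the robot clear of everything.

**What I did**
1. I lifted the lid by its bar, laid it back on its rear stop and let go.
2. I pushed the prop's ball upright from its right side with shut fingers, because the moves couldn't lean the tool. It slipped once at about 0.29 rad; I reset the fingers lower and carried on until the force rose at its stop.
3. I took the lid again, lowered it until the ball took the load, released it and backed away.

**What my last checks showed**
- **Upright prop:** the ball was within about a pixel of its predicted upright position.
- **Seated lid:** after release the lid stayed put. Its handle matched the predicted image position for 1.007 rad to about 5 pixels in the 3x enlarged picture, and the ball sits inside the boss.
- **Leave-alone items:** the cutters look unmoved in the last scene picture. I did not check the spool or the parts tray at the end, because the arm blocked the top view. I never worked near the spool, but the right-hand end of the gripper passed above the tray's side of the box.

**What disagreed:** the handle's arc came out about 4 mm higher than measured. That caused a 24 N pull on the tool while lifting, until I corrected it. The final angle is inferred with the same offset, so it is good to about 0.01 rad.

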